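Contact-clean the test probes, then hold the amplifier board down on its probe jig

ROBOT

A 6-joint arm with a two-finger parallel gripper is mounted at the origin on the work surface. World frame = base frame: x ahead of the robot, y to its left, z up, the work surface at z = 0. Lengths are in m, angles in degrees, forces in N, time in s.
With the tool pointing down it reaches from about 0.35 to 1 m from the base axis. Payload 7.1 kg.
Tool frame: the origin (TCP) lies midway between the tips of the shut fingers; the grasp point (between the pads) lies 19 mm behind it; x points along the fingers, y is the direction in which the jaws open and shut, and the axes are right-handed (so a half turn about x gives the same grasp; the last joint's range is limited). The gripper opens to 85 mm and grips with 20 to 120 N. Pads are 22 mm wide; open, the fingers measure 114 mm over their backs; the gripper's body (76 mm by 85 mm) begins 54 mm behind the grasp point. The pads swing forward as they close: fully open they stand 13 mm farther back than shut.
Start: joints at [-1.089, 24.242, 93.386, -0, 62.372, -1.089], TCP at [0.625, 0, 0.203] pointing down, gripper open.
Joint ranges: [-172.04, 172.04], [-51.8, 120.97], [4.93, 147.93], [-75.15, 255.16], [6.16, 154.13], [-145.62, 145.62]. Speed limits (degrees/s): [136.94, 136.94, 172.46, 180, 180, 180].

INTERFACE

Orientations are given as [roll, pitch, yaw] about the fixed x, y, z axes, in that order (R = Rz(yaw) Ry(pitch) Rx(roll)).
In Python, from bench import read_state, grab_frame, job_done, find_in gives the robot as it stands.
- The arm moves only by the tool move_arm, never from a script. Its argument "deltas" is a list of rows, each a list of 3 entries, a list of its own where there are three numbers: the shift along the tool's x, y, z normalised to -1 to 1, where 1 is 0.05 m, then the turn about the tool's x normalised to -1 to 1, where 1 is pi rad, then the gripper's target within -1 to 1 (fully open at 1, half-way at 0, shut at -1). In form: [[[tx, ty, tz], twist, grip], ...]. A call has 1 to 12 rows; each row shifts and turns the commanded pose from where the row before left it, along the tool's axes as they then stand; what a row does not reach is not made up. A row lasts 1/10 s, in which the tool goes at most 50 mm and 8.59 degrees, less where a joint would pass 70% of its speed; a pose out of reach is approached as far as the arm can. A call with a number of a shift or a turn outside -1 to 1 is refused whole. A call with a gripper value outside its range is refused whole. The fingers move at their own pace and stop on an object; the grip force is fixed at half the most. Time passes only in rows, so rows that do not move let the fingers close. It gives the time, the measured TCP pose, the force and the opening at its end, in the units of the state.
- read_state(): the state, without advancing time (a new reading comes with each control period).
- grab_frame(name): name is "scene" or "side" or "wrist"; returns a dict with "img" (480x640x3 uint8, blue, green, red), "camera_matrix" (3x3 intrinsics, pixels), "camera_from_world" (4x4, takes a point from world to camera coordinates); the wrist camera has in their place "tool_from_camera" (4x4, takes a point from camera to tool coordinates, whose origin is the TCP and whose axes are the tool frame's). Camera axes: x right, y down, z forward; pixel columns grow to the right and rows downward; lengths in m; the calibration is good to about 2 mm. A picture is of the moment at which its call begins: read the wrist's pose just before it. There is no depth.
- job_done(): hands the job in, once; it reports no verdict.
Trained networks look in a picture, given as the dict that the camera call returned (one of the last four; its "shot" number tells which), for a name from the list of things; names that differ only in an ending like _2 or _b are one class to them, and where a whole thing is asked for, a point or a joint stands for the part that bears it (a point fixed in the world has none). Each returns a list of dicts, best first, with "p" (0 to 1); they miss things now and then, are a little off and sometimes report something else, mostly with a low value. They report only what shows in the picture. A call takes as long as a camera call. They do not tell look-alikes from the thing itself.
- find_in(picture, target): "xy" ([column, row] in pixels, amid what is visible of it).
The state is a dict: "time": time; "joint_pos": joint angles; "joint_velocities": joint speeds; "joint_torque": joint torques, N m; "tool_pos": TCP position; "eef_rot": TCP orientation; "ft_force": force on the tool from outside, world axes, zero at the start; "wrist_torque": the same for the moment, N m; "grip_width": finger opening in m.
Only numpy, scipy, OpenCV 4.12 (cv2) and the standard library are available. Lean on these libraries where they do the work, as an engineer would, in place of code of your own. Each camera call takes 0.05 s, during which the arm holds its last target.

TASK

Test the repaired amplifier board (the one with the finned heat sink) on the probe jig: first, while the probes are still bare, push the nozzle of the contact-cleaner can fully down to spray them and let it spring back up. Then pick up the board, lay it between the jig's guide posts with its gold edge contacts over the row of four probes, and press it down against the sprung probes until it sits flat on all four stop pillars, firmly but without forcing it. Finish while still holding it pressed down there, and leave everything else on the bench where it is.

Things in the scene. Friction and masses are not known exactly. Their poses are not given: they have to be found in the camera images.
- board: the amplifier board, loose, lying on the 2 mm cutting mat, components up: brown, 96 mm (its x) x 60 mm (its y) x 2 mm, about 0.14 kg. Origin: centre of its underside, z up. Gold edge contacts along its -x end, an aluminium finned heat sink in the middle; the other parts, up to 16 mm high, stand only beyond |x| = 26 mm
- heat_sink_top (a point): centre of the top of the board's heat sink, 28 mm above the board's underside. The sink is 40 mm along the board's x and 30 mm across its y, flat-sided from the board's face (2 mm) up: grip it across y
- board_contacts (a point): middle of the board's gold-contact edge, on the underside, 48 mm from the board's origin along its -x
- jig: the probe jig, fixed to the bench: grey box 150 mm (x) x 110 mm (y), top at 40 mm. Origin: centre of its underside, z up. From its top rise four steel stop pillars, six thin brass spring probes (four in a row at x = -38 mm, two at x = +38 mm) and eight white guide posts. Rightly laid, the board's x lies along the jig's x, its contacts at -x
- probe_row (a point): middle of the row of four probes, at their free tips: 54 mm above the jig's underside, 6 mm above the stop pillars, 38 mm along the jig's -x. The six probes carry the unpressed board on their tips; together they push up with about 4 N at first and 9.6 N when the board meets the pillars, half of it at each end
- guide_post (a point): top of one of the guide posts, 68 mm above the jig's underside, at x = -38, y = 35.5 mm. Posts are 8 mm thick, straight to 59 mm, then tapering to the top; two along each side (x = -38, 38; y = -35.5, 35.5 mm) and two at each end (x = -53.5, 53.5; y = -15, 15 mm). They leave the board 1.5 mm play on every side
- nest (a point): centre of the jig's nest, level with the tops of the stop pillars (48 mm above the jig's underside): where the origin of the pressed-down board must be
- nest_row_end (a point): where the middle of the board's gold-contact edge must be, 48 mm from nest along the jig's -x, on the side of the row of four probes
- stops: the four steel stop pillars, 8 mm thick, at x = -28 and 28 mm, y = -24 and 24 mm in the jig's frame, rigid, tops 48 mm above the jig's underside. Origin: on the jig's top face (40 mm), in the middle
- can: the contact-cleaner spray can, upright and fixed in a weighted holder beside the jig (on its -y side): can 50 mm thick on a foot 76 mm across. Origin: centre of the foot's underside. A thin outlet tube leaves the nozzle towards the can's +y, to the probes, sloping down; it ends 44 mm from the can's axis, 23 mm below the nozzle's top, and moves with the nozzle
- nozzle_top (a point): centre of the top of the can's round white nozzle, 17 mm wide, 163 mm above the bench when up. Push straight down; the tube leaves it 9 mm below this point
- nozzle (a joint): how far the nozzle is pressed: 0 m up, 0.004 m fully down; sprung, 3 N to start it and 7 N fully down; it springs back by itself
- supply_board: not to be moved: another circuit board, brown, 74 x 66 mm, with a transformer and two capacitors up to 24 mm high. It lies on the mat near the amplifier board; either may be the nearer one. Origin: centre of its underside
- flux_bottle: not to be moved: small amber bottle with white cap, 28 mm thick, 76 mm high, standing between the mat and the jig. Origin: centre of its underside
- solder_spool: not to be moved: solder spool, 60 mm across, 40 mm high. Origin: centre of its underside
- screwdriver: not to be moved: screwdriver, 170 mm long, lying on the mat along its left edge. Origin: near its middle
- cutters: not to be moved: side cutters, 110 mm long, lying beyond the jig. Origin: at the pivot
- parts_tray: not to be moved: grey open tray 100 x 140 x 28 mm. Origin: centre of its underside
- multimeter: not to be moved: hand-held multimeter 150 x 75 x 32 mm, lying on its back. Origin: centre of its underside
Not all that is in view belongs to the job. What is shaped like the board but turquoise is not meant.

How it is judged:
By the outcome, as a careful person would: the job done as asked, in the order asked, and still so for the second after the job is handed in, while the arm keeps its last pose, push and grip.
It also fails if it takes over 64 s, if anything falls off the work surface, if the arm or the gripper's body presses on something with over 40 N, if the wrist force passes 120 N, or if a joint passes its speed limit or range.

## Working session

There is one attempt and no reset: what is moved stays moved. The work goes in short steps, Python scripts to look and compute and a tool call to move; the robot and the scene stay as the last step left them, time stands still between calls to the robot, and variables do not carry over. Pictures are saved under pics/ and viewed, and the job is handed in when it is done.

Besides the shell and the picture viewer there is one more tool, called after "Call:" by a JSON object that holds its "name" and its "arguments", one argument or row to a line. move_arm: Moves the arm, as the interface text tells. Scaled input: -1 to 1 covers 0.05 m each way for a shift and pi rad each way for a turn. Its arguments: {"type":"object","properties":{"deltas":{"type":"array","items":{"type":"array"}}},"required":["deltas"]}

```bash
mkdir -p pics; ls
cat > h.py <<'E'
import numpy as np,cv2
from bench import *
E
python3 - <<'E'
from h import *
s=read_state();print(s)
for n in ["scene","side","wrist"]:
    f=grab_frame(n);cv2.imwrite(f"pics/{n}0.png",f["img"]);np.savez(f"{n}0.npz",**{k:v for k,v in f.items()})
    print(n,f.keys())
    for t in ["board","heat_sink_top","board_contacts","jig","probe_row","guide_post","nest","nest_row_end","can","nozzle_top","supply_board","flux_bottle"]:
        try: print(t,[(np.round(d["xy"],1).tolist(),round(d["p"],2)) for d in find_in(f,t)][:3])
        except Exception as e: print(t,e)
print(read_state()["time"])
E
```

```text
pics
{'time': 0.0, 'joint_pos': array([-1.08919746e+00,  2.42851354e+01,  9.34337836e+01, -1.20153121e-04,
        6.23736339e+01, -1.08744269e+00]), 'joint_velocities': array([ 0.06530303, -0.0445064 , -0.04410535,  0.04087979,  0.04663522,
       -0.08072892]), 'joint_torque': array([ 6.87376578e-04, -5.57382560e+01, -2.81743366e+01,  7.52266601e-05,
        7.21184188e-03,  1.02962622e-05]), 'tool_pos': array([6.24377049e-01, 3.06497381e-05, 2.02221948e-01]), 'eef_rot': array([-91.02159688,  89.90744692, 178.97670415]), 'ft_force': array([-0.0736492 , -0.31783482, -0.32674607]), 'wrist_torque': array([-0.04028571, -0.02484034, -0.01839707]), 'grip_width': 0.08580180233990091}
scene dict_keys(['img', 'camera_matrix', 'camera_from_world', 'shot'])
board [([481.1, 393.7], 0.96), ([506.5, 335.8], 0.75), ([387.8, 327.4], 0.73)]
heat_sink_top [([480.8, 393.2], 0.9), ([388.1, 329.2], 0.69), ([505.8, 336.6], 0.69)]
board_contacts [([507.6, 333.7], 0.97), ([480.6, 394.7], 0.79), ([384.9, 328.4], 0.59)]
jig [([301.2, 249.4], 0.91)]
probe_row [([304.8, 246.8], 0.77), ([419.8, 267.2], 0.48)]

[... 830 characters left out ...]
n [([373.7, 319.0], 0.57), ([301.1, 240.0], 0.42)]
nozzle_top [([375.8, 282.0], 0.64)]
supply_board [([243.5, 259.5], 0.94)]
flux_bottle [([289.0, 276.8], 0.74)]
wrist dict_keys(['img', 'camera_matrix', 'tool_from_camera', 'shot'])
board []
heat_sink_top [([204.9, 188.5], 0.53)]
board_contacts [([206.5, 186.6], 0.31), ([474.8, 46.8], 0.28), ([208.9, 355.8], 0.17)]
jig [([203.6, 189.3], 0.66)]
probe_row [([204.5, 191.7], 0.79)]
guide_post [([206.5, 185.1], 0.67)]
nest [([204.5, 188.7], 0.56), ([476.6, 42.8], 0.21)]
nest_row_end [([204.8, 187.7], 0.58)]
can [([212.3, 355.4], 0.77)]
nozzle_top [([207.3, 190.3], 0.7)]
supply_board [([207.5, 185.6], 0.19)]
flux_bottle [([138.3, 47.0], 0.63)]
1.95
```

View pics/scene0.png

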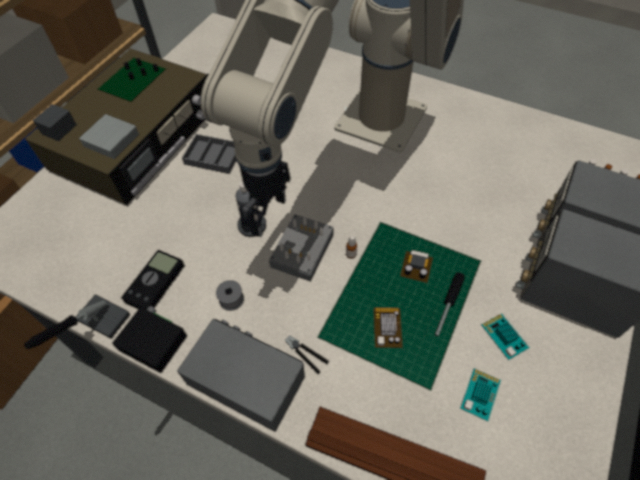

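View pics/side0.png

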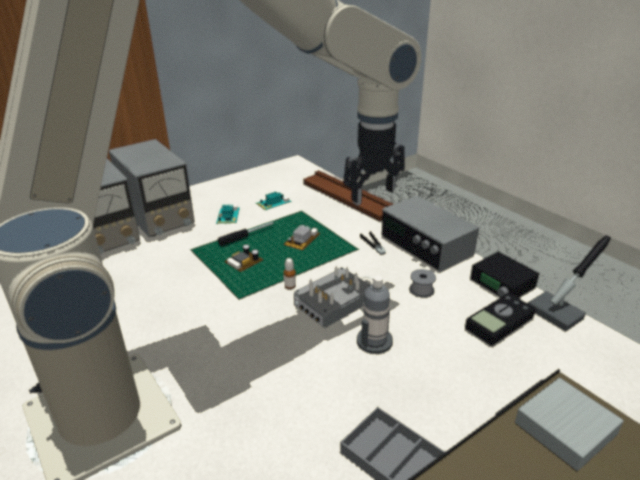

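View pics/wrist0.png

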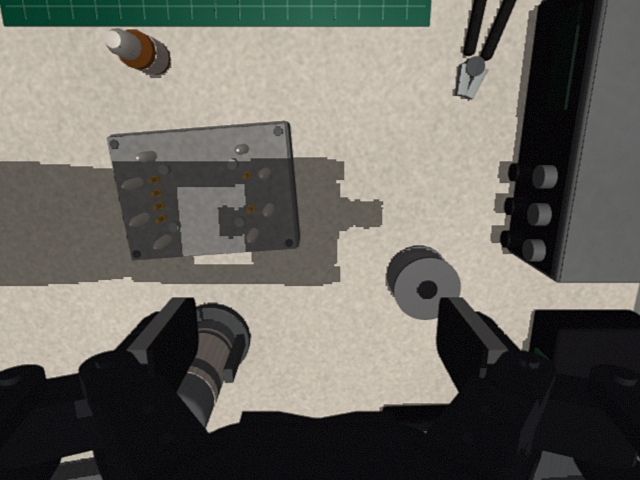

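```bash
cat >> h.py <<'E'
from scipy.spatial.transform import Rotation as R
from scipy.optimize import least_squares
def load(n):
    d=np.load(n,allow_pickle=True); return {k:d[k] for k in d.files}
def T_tool(s):
    T=np.eye(4);T[:3,:3]=R.from_euler('xyz',s["eef_rot"],degrees=True).as_matrix();T[:3,3]=s["tool_pos"];return T
def cam(f,s=None):
    """world_from_camera"""
    if "camera_from_world" in f: return np.linalg.inv(f["camera_from_world"])
    return T_tool(s)@f["tool_from_camera"]
def ray(f,uv,s=None):
    W=cam(f,s);d=W[:3,:3]@np.linalg.solve(f["camera_matrix"],[uv[0],uv[1],1.]);return W[:3,3],d
def atz(f,uv,z,s=None):
    o,d=ray(f,uv,s);return o+d*(z-o[2])/d[2]
def proj(f,P,s=None):
    C=np.linalg.inv(cam(f,s));P=np.atleast_2d(P);q=(C[:3,:3]@P.T).T+C[:3,3];q=(f["camera_matrix"]@q.T).T;return q[:,:2]/q[:,2:]
def tri(obs):
    A=np.zeros((3,3));b=np.zeros(3)
    for o,d in obs:
        d=d/np.linalg.norm(d);M=np.eye(3)-np.outer(d,d);A+=M;b+=M@o
    return np.linalg.solve(A,b)
def pose2(f,body,uv,s=None,x0=(0.6,0,0)):
    body=np.array(body,float);uv=np.array(uv,float)
    def r(p):
        c,sn=np.cos(p[2]),np.sin(p[2]);P=body.copy()
        P[:,0]=c*body[:,0]-sn*body[:,1]+p[0];P[:,1]=sn*body[:,0]+c*body[:,1]+p[1]
        return (proj(f,P,s)-uv).ravel()
    a=least_squares(r,x0,loss="soft_l1",f_scale=2);return a.x,a.fun.reshape(-1,2)
E
python3 - <<'E'
from h import *
s={"tool_pos":np.array([.6244,0,.2022]),"eef_rot":[-91.0216,89.9074,178.9767]}
w=load("wrist0.npz");sc=load("scene0.npz");sd=load("side0.npz")
print(T_tool(s).round(3)); print(w["tool_from_camera"].round(3),w["camera_matrix"][0,0])
for uv in [(108,136),(288,122),(299,246),(133,262)]: print(atz(w,uv,.04,s).round(4))
p,r=pose2(w,[(-.075,.055,.04),(.075,.055,.04),(.075,-.055,.04),(-.075,-.055,.04)],[(108,136),(288,122),(299,246),(133,262)],s)
print("jig",p[:2],np.degrees(p[2]),r.round(1).tolist())
print("nozzle side",atz(sd,(375.8,282),.163))
print("heat sink scene",atz(sc,(388,326),.030),atz(sd,(302,235),.03))
print("boards scene", atz(sc,(418,265),.015))
print("jig",atz(sc,(301,249),.04),atz(sd,(330,293),.04))
print("flux",atz(sd,(291,262),.076))
E
cat > crop.py <<'E'
from h import *
import sys
n,x,y,wd,ht,k,o=sys.argv[1:];x,y,wd,ht,k=map(int,(x,y,wd,ht,k))
i=cv2.imread(n)[y:y+ht,x:x+wd];cv2.imwrite(o,cv2.resize(i,None,fx=k,fy=k,interpolation=cv2.INTER_CUBIC))
E
python3 crop.py pics/side0.png 180 190 230 170 3 pics/c1.png
python3 crop.py pics/scene0.png 340 220 150 150 4 pics/c2.png
```

```text
[[-0.002  1.    -0.     0.624]
 [ 0.    -0.    -1.     0.   ]
 [-1.    -0.002 -0.     0.202]
 [ 0.     0.     0.     1.   ]]
[[ 0.    -0.262  0.965 -0.169]
 [ 1.     0.    -0.    -0.001]
 [-0.     0.965  0.262 -0.065]
 [ 0.     0.     0.     1.   ]] 399.26564746890756
[0.4551 0.0592 0.04  ]
[0.6003 0.07   0.04  ]
[ 0.6079 -0.0331  0.04  ]
[ 0.4624 -0.0478  0.04  ]
jig [0.53125969 0.01115742] 4.646734134840702 [[-3.9, -0.9], [1.6, -2.6], [3.1, 5.0], [-1.3, 2.1]]
nozzle side [ 0.50410498 -0.153933    0.163     ]
heat sink scene [0.63780675 0.28624417 0.03      ] [0.6116075  0.25407189 0.03      ]
boards scene [0.45065122 0.28814012 0.015     ]
jig [0.54924023 0.02172634 0.04      ] [ 0.51158421 -0.00085229  0.04      ]
flux [0.48190069 0.10774416 0.076     ]
```

View pics/c1.png

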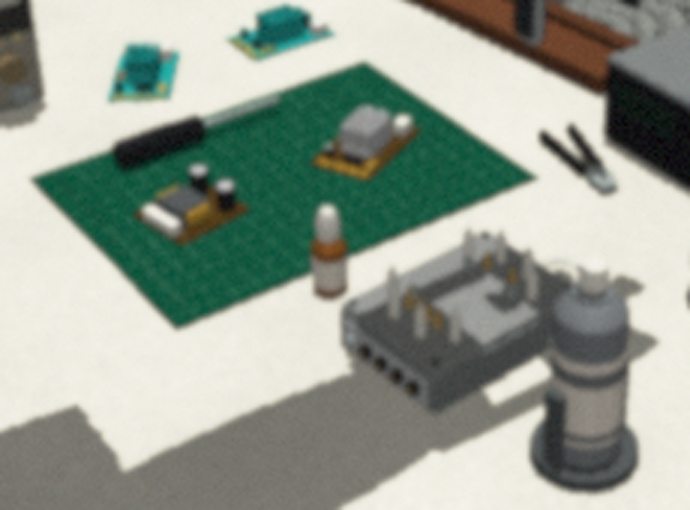

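View pics/c2.png

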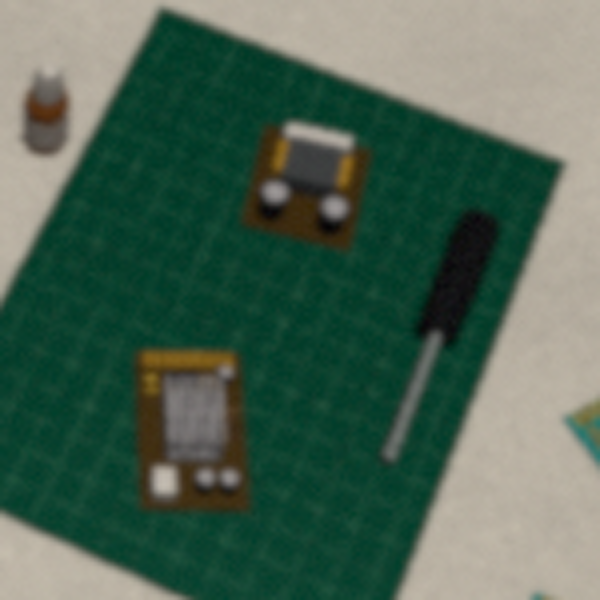

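Run:
```python
from h import *
s={"tool_pos":np.array([.6244,0,.2022]),"eef_rot":[-91.0216,89.9074,178.9767]}
sc=load("scene0.npz");sd=load("side0.npz")
c,sn=np.cos(.081),np.sin(.081)
P=[[0,0,0],[.6244,0,.2022]]+[[.5313+c*x-sn*y,.0112+sn*x+c*y,.04] for x,y in [(-.075,.055),(.075,.055),(.075,-.055),(-.075,-.055)]]
for n,f in(("scene",sc),("side",sd)):
    print(n,proj(f,P).round(0).tolist());print(f["camera_matrix"],f["camera_from_world"].round(3)); print(cam(f)[:3,3])
```

```text
scene [[381.0, 118.0], [271.0, 229.0], [333.0, 225.0], [309.0, 274.0], [267.0, 259.0], [293.0, 213.0]]
[[503.04667272   0.         324.11654921]
 [  0.         503.04667272 241.62060822]
 [  0.           0.           1.        ]] [[-0.449  0.894 -0.009  0.172]
 [ 0.742  0.367 -0.562 -0.375]
 [-0.499 -0.259 -0.827  1.527]
 [ 0.     0.     0.     1.   ]]
[1.1163385  0.37910463 1.05389335]
side [[100.0, 416.0], [372.0, 214.0], [292.0, 289.0], [342.0, 264.0], [375.0, 285.0], [325.0, 313.0]]
[[537.8567389    0.         317.71854236]
 [  0.         537.8567389  241.08970985]
 [  0.           0.           1.        ]] [[ 0.809 -0.587 -0.012 -0.387]
 [-0.318 -0.421 -0.849  0.311]
 [ 0.494  0.691 -0.528  0.958]
 [ 0.     0.     0.     1.   ]]
[-0.06039908 -0.75790729  0.76506915]
```

```bash
python3 crop.py pics/wrist0.png 90 100 230 180 3 pics/c3.png;python3 crop.py pics/side0.png 280 250 120 110 5 pics/c4.png;python3 crop.py pics/scene0.png 225 180 120 110 5 pics/c5.png
```

```text
(no output)
```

View pics/c3.png

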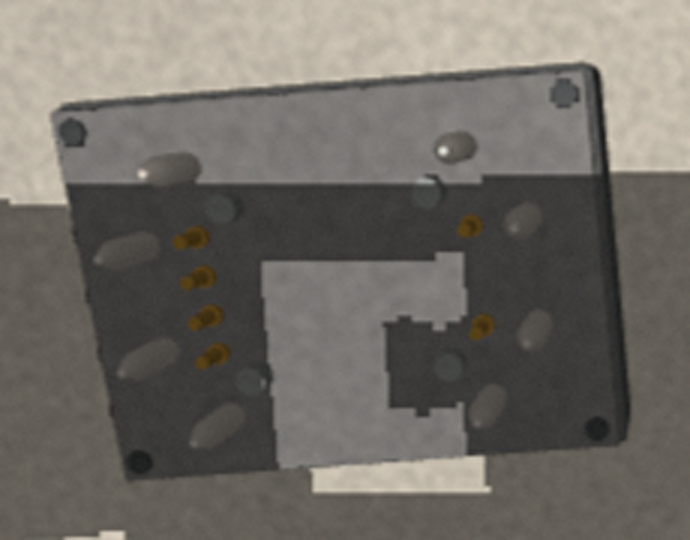

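View pics/c4.png

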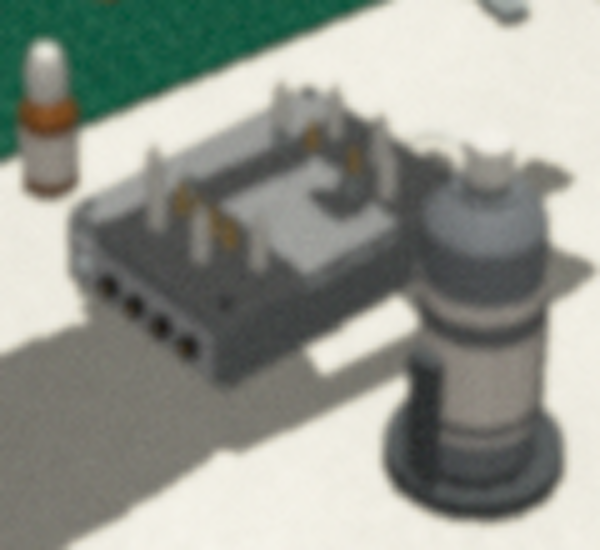

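View pics/c5.png

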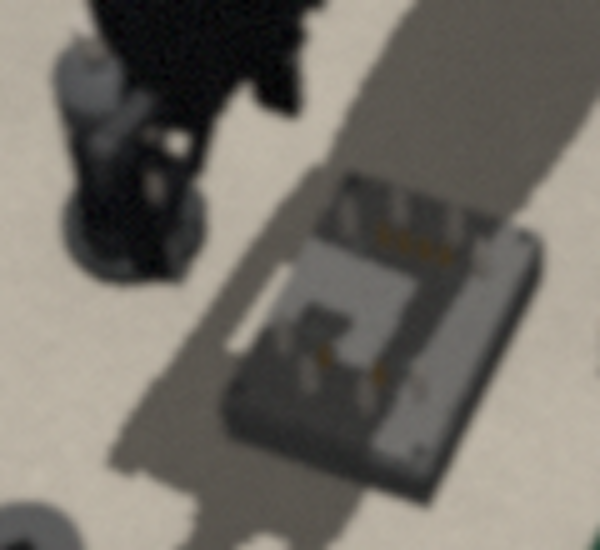

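```bash
cat > fit.py <<'E'
from h import *
s={"tool_pos":np.array([.6244,0,.2022]),"eef_rot":[-91.0216,89.9074,178.9767]}
w=load("wrist0.npz")
B=[(-75,55,40),(75,55,40),(75,-55,40),(-75,-55,40),(-38,35.5,68),(38,35.5,68),(-53.5,15,68),(-53.5,-15,68),(-38,-35.5,68),(53.5,15,68),(53.5,-15,68),(38,-35.5,68),(-28,24,48),(28,24,48),(28,-24,48),(-28,-24,48)]
U=[(55,108),(588,66),(610,432),(128,478),(145,171),(442,149),(103,258),(126,371),(197,440),(512,228),(525,343),(478,420),(222,209),(427,191),(450,366),(251,381)]
B=np.array(B)/1000;U=np.array(U)/3+[90,100]
p,r=pose2(w,B,U,s);print(p[:2],np.degrees(p[2]),r.round(1).tolist())
def rr(q):
    c,sn=np.cos(q[2]),np.sin(q[2]);P=B.copy();P[:,0]=c*B[:,0]-sn*B[:,1]+q[0];P[:,1]=sn*B[:,0]+c*B[:,1]+q[1];P[:,2]+=q[3]
    return (proj(w,P,s)-U).ravel()
a=least_squares(rr,[.53,.01,.08,0],loss="soft_l1");print(a.x,a.fun.reshape(-1,2).round(1).tolist())
E
python3 fit.py
```

```text
[0.52994007 0.01181047] 4.458867554182612 [[-5.8, -2.1], [2.1, -3.2], [7.0, 6.5], [-2.9, 3.8], [-0.9, 0.3], [1.1, -0.5], [-1.7, 0.2], [-1.5, 0.7], [-0.8, 1.3], [1.6, -0.8], [1.7, -0.3], [0.7, 0.9], [-0.6, -0.6], [0.3, -0.1], [0.3, -0.0], [-0.0, 0.0]]
[ 0.52726911  0.01039221  0.07461692 -0.00900895] [[-3.0, -0.8], [-0.1, -0.8], [4.3, 5.3], [-1.3, 1.8], [1.1, 1.2], [0.1, 1.0], [0.5, 0.1], [0.3, -0.4], [0.3, -0.3], [-0.1, -0.0], [-0.3, -0.7], [-0.9, -0.3], [0.5, -0.0], [-0.5, 0.9], [-0.8, -0.7], [0.6, -1.0]]
```

Call:
{"name": "move_arm", "arguments": {
  "deltas": [
    [[-0.44,-0.5,0.76],0,-1],
    [[-0.44,-0.5,0.76],0,-1],
    [[-0.44,-0.5,0.76],0,-1],
    [[-0.44,-0.5,0.76],0,-1],
    [[-0.44,-0.5,0.76],0,-1],
    [[0,0,0],0,-1],
    [[0,0,0],0,-1]
  ]
}}

```text
time: 2.65
tool_pos: [0.5011, -0.1889, 0.3126]
eef_rot: [80.0, 89.9, -10.1]
ft_force: [-0.2, 0.0, -0.5]
grip_width: 0.0
```

```bash
cat > shot.py <<'E'
from h import *
import sys,pickle
def shot(cams,tag,finds=()):
    s=read_state();print("t",round(s["time"],2),"tcp",s["tool_pos"].round(4),s["eef_rot"].round(2),"F",s["ft_force"].round(2),"w",round(s["grip_width"],4))
    out={}
    for n in cams:
        s=read_state();f=grab_frame(n);cv2.imwrite(f"pics/{n}_{tag}.png",f["img"]);pickle.dump((f,s),open(f"{n}_{tag}.pkl","wb"))
        for t in finds: print(n,t,[(np.round(d["xy"],1).tolist(),round(d["p"],2)) for d in find_in(f,t)][:3])
if __name__=="__main__": shot(sys.argv[1].split(","),sys.argv[2],sys.argv[3].split(",") if len(sys.argv)>3 else ())
E
python3 shot.py wrist,scene,side a nozzle_top
```

```text
t 2.65 tcp [ 0.5011 -0.1889  0.3126] [ 80.03  89.91 -10.12] F [-0.15  0.02 -0.52] w 0.0
wrist nozzle_top [([336.0, 149.8], 0.82)]
scene nozzle_top [([247.0, 191.8], 0.41), ([302.6, 250.3], 0.3)]
side nozzle_top [([377.9, 280.2], 0.66), ([330.5, 298.0], 0.53)]
```

View pics/wrist_a.png

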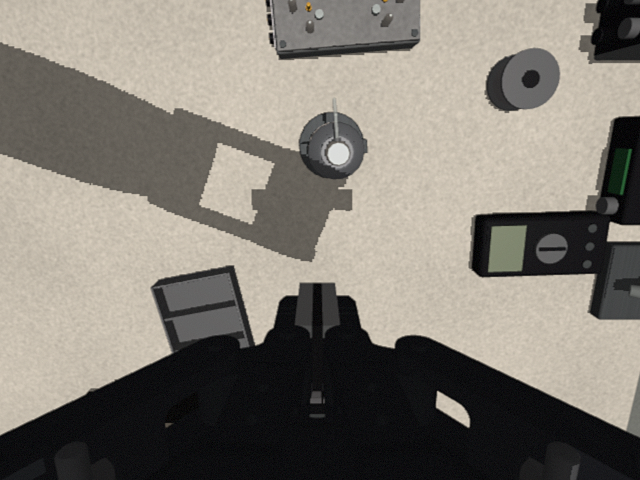

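```bash
python3 crop.py pics/scene_a.png 215 160 130 130 5 pics/c6.png
python3 - <<'E'
from h import *
import pickle
w,s=pickle.load(open("wrist_a.pkl","rb"))
sc=pickle.load(open("scene_a.pkl","rb"))[0];sd=pickle.load(open("side_a.pkl","rb"))[0]
print(atz(w,(336,149.8),.163,s)); print(atz(sd,(378.4,278.4),.163),atz(sc,(247,191.8),.163)); print(tri([ray(w,(336,149.8),s),ray(sd,(378.4,278.4))]))
E
```

```text
[ 0.5155602  -0.13997716  0.163     ]
[ 0.51568982 -0.14817472  0.163     ] [ 0.53429586 -0.12052202  0.163     ]
[ 0.5178413  -0.14197249  0.15841948]
```

View pics/c6.png

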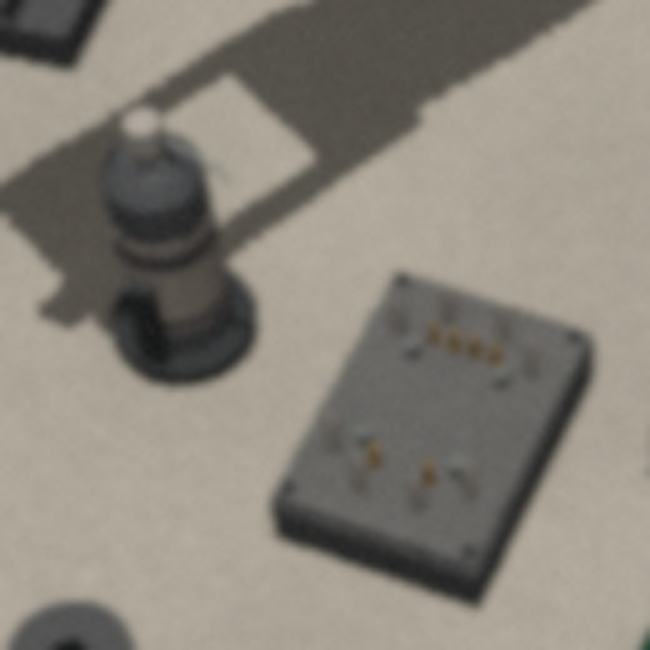

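Run:
```python
from h import *
import pickle
w,s=pickle.load(open("wrist_a.pkl","rb"))
sc=pickle.load(open("scene_a.pkl","rb"))[0];sd=pickle.load(open("side_a.pkl","rb"))[0]
u=(338,153)
print(atz(w,u,.163,s)); print(atz(sd,(378.4,277.8),.163),atz(sc,(243,184.4),.163)); print(tri([ray(w,u,s),ray(sd,(378.4,277.8)),ray(sc,(243,184.4))]),tri([ray(w,u,s),ray(sd,(378.4,277.8))]))
```

```text
[ 0.51715056 -0.14243075  0.163     ]
[ 0.51698318 -0.14670921  0.163     ] [ 0.51934798 -0.14060265  0.163     ]
[ 0.51807759 -0.14297201  0.16032018] [ 0.51828831 -0.14342643  0.16049465]
```

Call:
{"name": "move_arm", "arguments": {
  "deltas": [
    [[0.2,0.08,-0.23],0,-1],
    [[0.6,0.08,-0.23],0,-1],
    [[0.8,0.08,-0.23],0,-1],
    [[0.7,0.08,-0.23],0,-1],
    [[0.2,0,0],0,-1],
    [[0,0,0],0,-1]
  ]
}}

```text
time: 3.55
tool_pos: [0.5163, -0.1409, 0.1851]
eef_rot: [-105.3, 89.8, 164.8]
ft_force: [0.6, -0.0, 0.4]
grip_width: 0.0
```

```bash
python3 shot.py wrist,side b; python3 crop.py pics/side_b.png 320 220 120 100 6 pics/c7.png
```

```text
t 3.55 tcp [ 0.5163 -0.1409  0.1851] [-105.32   89.77  164.76] F [ 0.63 -0.03  0.36] w 0.0
```

View pics/wrist_b.png

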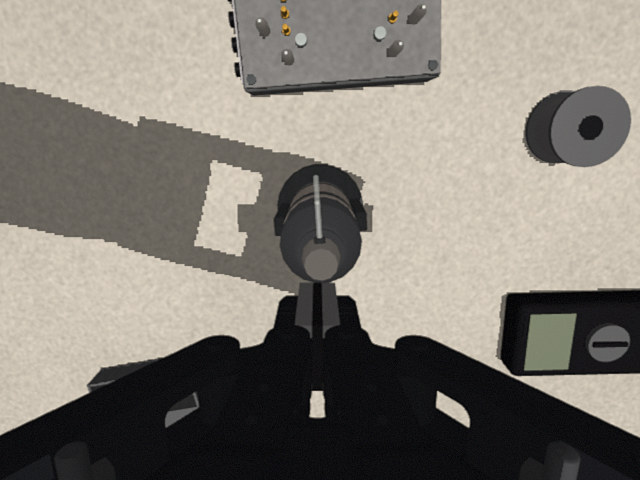

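View pics/c7.png

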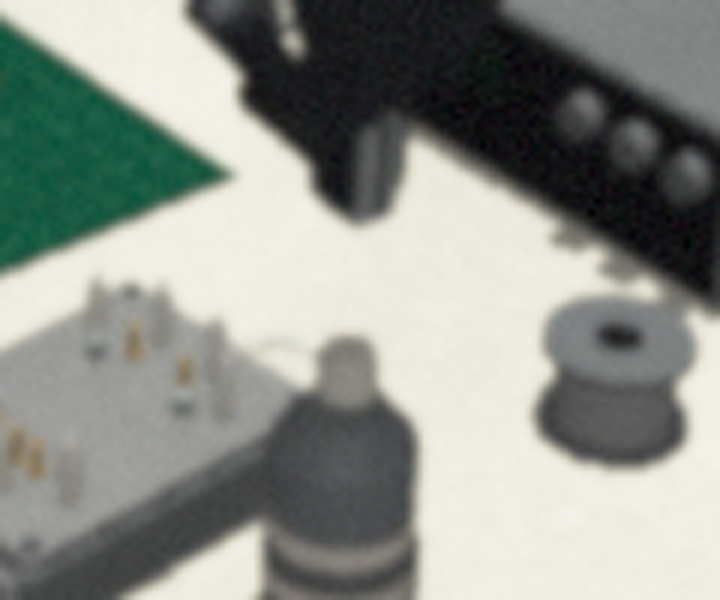

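Run:
```python
from h import *
import pickle
w,s=pickle.load(open("wrist_b.pkl","rb"))
sd=pickle.load(open("side_b.pkl","rb"))[0]
p=s["tool_pos"];print(proj(sd,[p,p+[0,0,.02],p-[0,0,.02],[.517,-.143,.163]]).round(1)); print(proj(w,[p],s)); print(atz(w,(320.5,262),.163,s))
```

```text
[[376.7 267. ]
 [377.1 258.2]
 [376.2 275.6]
 [377.1 276.9]]
[[318.54865887 277.74808097]]
[ 0.5172963  -0.14094322  0.163     ]
```

```bash
python3 - <<'E'
from h import *
import pickle
w,s=pickle.load(open("wrist_b.pkl","rb"))
sd=pickle.load(open("side_b.pkl","rb"))[0]
p=s["tool_pos"]
for d in (0,.01,.015,.02,.025,.03): print(d,proj(w,[p+[0,.011,d],p+[0,.0,d]],s).round(0).tolist(),proj(sd,[p+[0,.011,d],p+[0,-.011,d]]).round(1).tolist())
E
python3 crop.py pics/side_b.png 355 230 50 40 14 pics/c8.png
```

```text
0 [[319.0, 255.0], [319.0, 278.0]] [[372.8, 264.4], [380.5, 269.6]]
0.01 [[319.0, 262.0], [319.0, 286.0]] [[373.1, 260.0], [380.8, 265.2]]
0.015 [[319.0, 266.0], [319.0, 291.0]] [[373.2, 257.8], [380.9, 263.0]]
0.02 [[319.0, 270.0], [319.0, 296.0]] [[373.3, 255.6], [381.1, 260.8]]
0.025 [[319.0, 274.0], [319.0, 301.0]] [[373.4, 253.4], [381.2, 258.6]]
0.03 [[319.0, 279.0], [319.0, 306.0]] [[373.5, 251.1], [381.3, 256.3]]
```

View pics/c8.png

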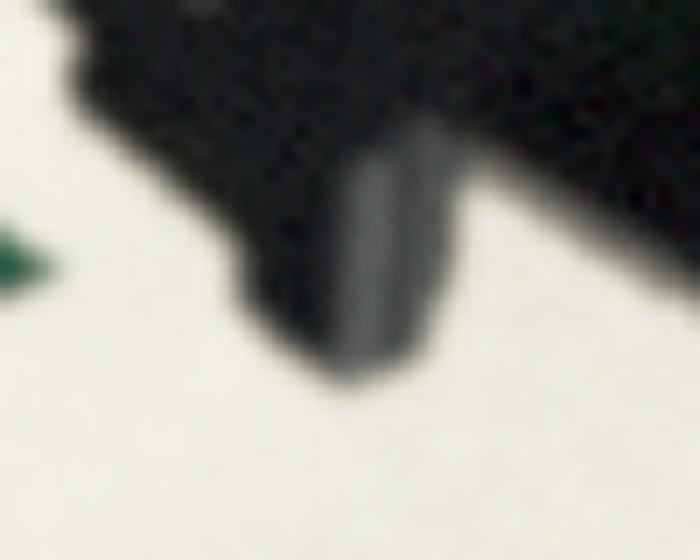

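Call:
{"name": "move_arm", "arguments": {
  "deltas": [
    [[0.2,0.01,0.02],0,-1],
    [[0.1,0,0],0,-1],
    [[0.06,0,0],0,-1],
    [[0.04,0,0],0,-1],
    [[0,0,0],0,-1]
  ]
}}

```text
time: 4.15
tool_pos: [0.5177, -0.1431, 0.1667]
eef_rot: [-113.1, 90.0, 156.9]
ft_force: [-0.5, -0.2, 0.1]
grip_width: 0.0
```

```bash
python3 shot.py side c; python3 crop.py pics/side_c.png 320 220 120 100 6 pics/c9.png
```

```text
t 4.15 tcp [ 0.5177 -0.1431  0.1667] [-113.12   89.99  156.86] F [-0.52 -0.24  0.08] w 0.0
```

View pics/c9.png

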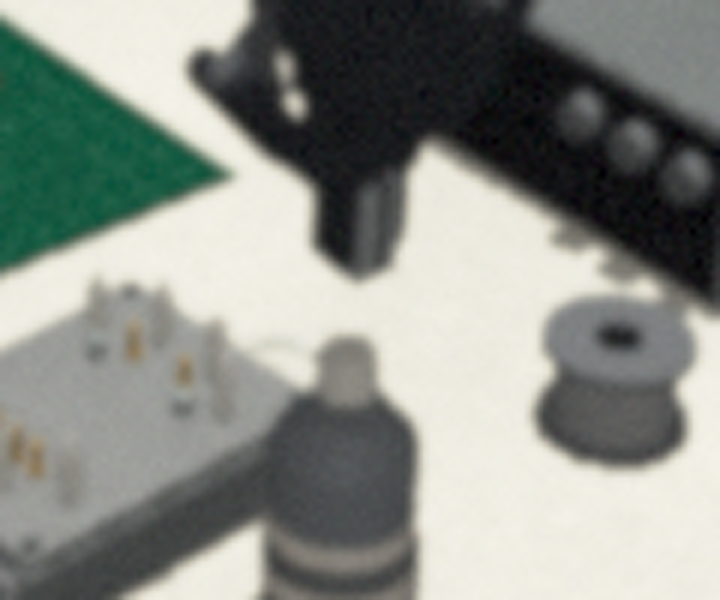

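Call:
{"name": "move_arm", "arguments": {
  "deltas": [
    [[0.06,0,0],0,-1],
    [[0.04,0,0],0,-1],
    [[0.04,0,0],0,-1],
    [[0,0,0],0,-1]
  ]
}}

```text
time: 4.6
tool_pos: [0.5176, -0.1429, 0.1595]
eef_rot: [-106.4, 90.0, 163.6]
ft_force: [0.7, 0.2, 0.6]
grip_width: -0.0003
```

Call:
{"name": "move_arm", "arguments": {
  "deltas": [
    [[0.08,0,0],0,-1],
    [[0.08,0,0],0,-1],
    [[0.04,0,0],0,-1],
    [[0,0,0],0,-1]
  ]
}}

```text
time: 5.0
tool_pos: [0.5175, -0.1429, 0.1494]
eef_rot: [-109.1, 90.0, 160.9]
ft_force: [-0.9, -0.4, -0.8]
grip_width: -0.0002
```

```bash
python3 shot.py side,wrist,scene d; python3 crop.py pics/side_d.png 320 220 120 100 6 pics/c10.png;  python3 crop.py pics/scene_d.png 185 130 120 100 6 pics/c11.png
```

```text
t 5.0 tcp [ 0.5175 -0.1429  0.1494] [-109.05   89.95  160.95] F [-0.89 -0.38 -0.81] w -0.0002
```

View pics/c10.png

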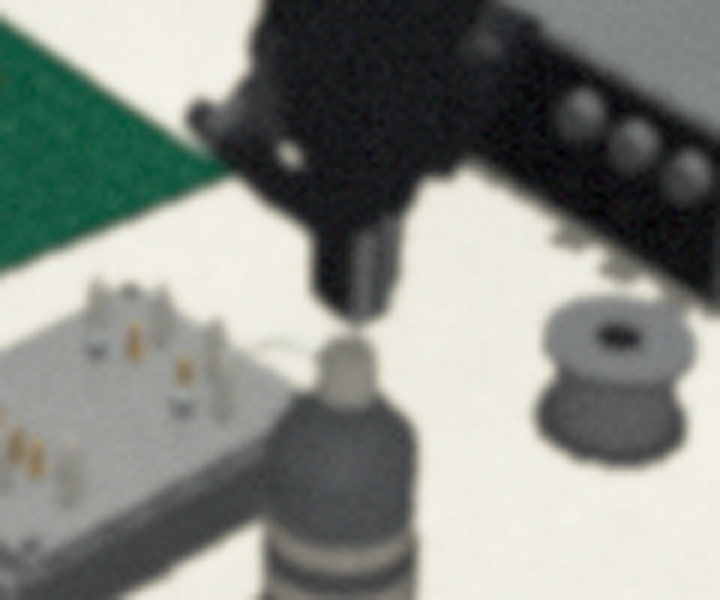

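View pics/wrist_d.png

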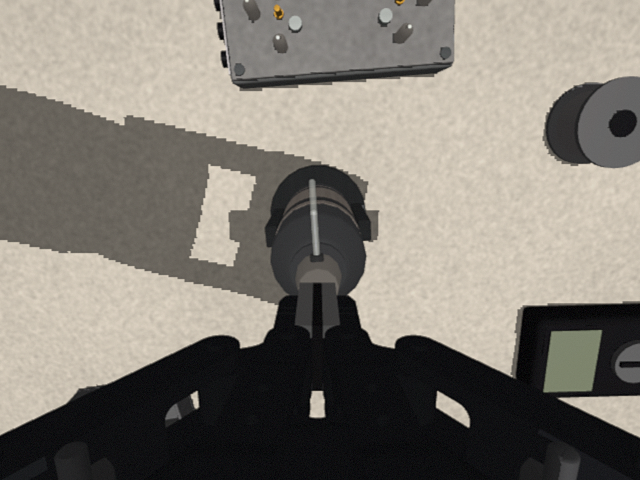

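View pics/c11.png

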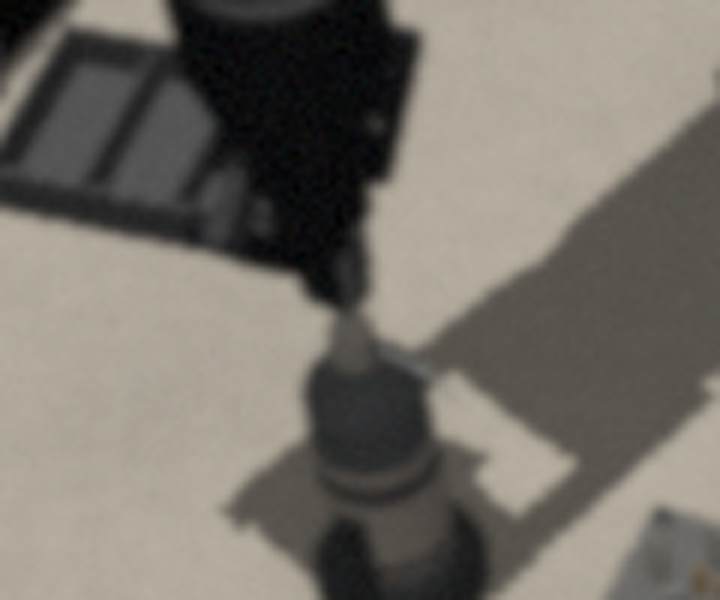

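Call:
{"name": "move_arm", "arguments": {
  "deltas": [
    [[0.08,0,0],0,-1],
    [[0.04,0,0],0,-1],
    [[0,0,0],0,-1]
  ]
}}

```text
time: 5.45
tool_pos: [0.5175, -0.1429, 0.1435]
eef_rot: [-105.8, 90.0, 164.2]
ft_force: [-0.8, -0.4, -0.3]
grip_width: -0.0001
```

Call:
{"name": "move_arm", "arguments": {
  "deltas": [
    [[0.06,0,0],0,-1],
    [[0,0,0],0,-1]
  ]
}}

```text
time: 5.65
tool_pos: [0.5176, -0.1429, 0.1405]
eef_rot: [-105.3, 90.0, 164.7]
ft_force: [0.8, -0.1, -0.8]
grip_width: -0.0001
```

Call:
{"name": "move_arm", "arguments": {
  "deltas": [
    [[0.06,0,0],0,-1],
    [[0,0,0],0,-1]
  ]
}}

```text
time: 5.85
tool_pos: [0.5176, -0.1429, 0.1375]
eef_rot: [-106.9, 90.0, 163.1]
ft_force: [-0.5, -1.4, 0.1]
grip_width: -0.0001
```

```bash
python3 shot.py side e; python3 crop.py pics/side_e.png 320 220 120 100 6 pics/c12.png
```

```text
t 5.85 tcp [ 0.5176 -0.1429  0.1375] [-106.87   89.97  163.13] F [-0.48 -1.37  0.15] w -0.0001
```

View pics/c12.png

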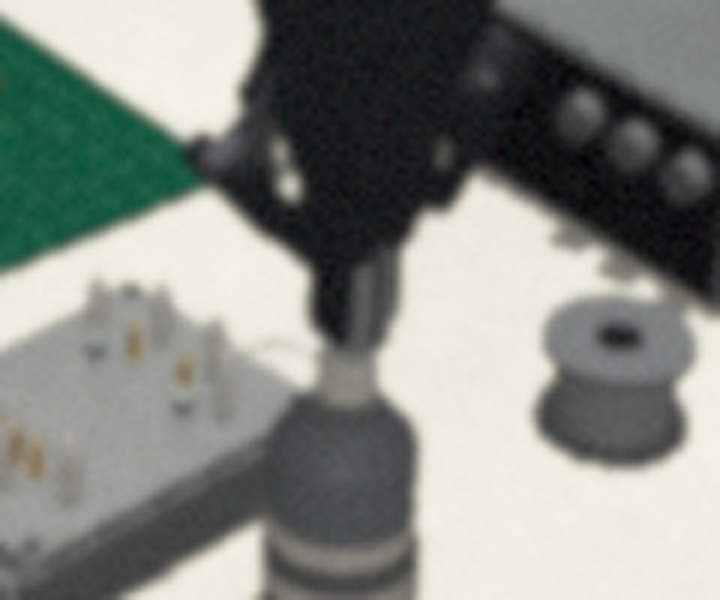

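Call:
{"name": "move_arm", "arguments": {
  "deltas": [
    [[0.04,0,0],0,-1],
    [[0,0,0],0,-1]
  ]
}}

```text
time: 6.1
tool_pos: [0.5177, -0.143, 0.1357]
eef_rot: [-107.0, 90.0, 163.0]
ft_force: [0.5, -0.1, -0.1]
grip_width: -0.0001
```

Call:
{"name": "move_arm", "arguments": {
  "deltas": [
    [[0.04,0,0],0,-1],
    [[0,0,0],0,-1]
  ]
}}

```text
time: 6.3
tool_pos: [0.518, -0.1431, 0.134]
eef_rot: [72.7, 90.0, -17.4]
ft_force: [-0.6, -0.4, 3.1]
grip_width: 0.0003
```

Call:
{"name": "move_arm", "arguments": {
  "deltas": [
    [[0.04,0,0],0,-1],
    [[0,0,0],0,-1]
  ]
}}

```text
time: 6.5
tool_pos: [0.518, -0.1431, 0.1321]
eef_rot: [72.2, 90.0, -17.8]
ft_force: [-0.4, -0.0, 4.8]
grip_width: -0.0
```

Call:
{"name": "move_arm", "arguments": {
  "deltas": [
    [[0.04,0,0],0,-1],
    [[0,0,0],0,-1]
  ]
}}

```text
time: 6.7
tool_pos: [0.518, -0.143, 0.1307]
eef_rot: [72.8, 90.0, -17.2]
ft_force: [-2.3, 1.3, 10.0]
grip_width: -0.0001
```

Call:
{"name": "move_arm", "arguments": {
  "deltas": [
    [[0.02,0,0],0,-1],
    [[0,0,0],0,-1],
    [[0,0,0],0,-1]
  ]
}}

```text
time: 7.0
tool_pos: [0.5181, -0.1431, 0.1306]
eef_rot: [74.3, 89.9, -15.7]
ft_force: [-5.2, 1.4, 18.9]
grip_width: -0.0001
```

```bash
python3 shot.py side f; python3 crop.py pics/side_f.png 320 220 120 100 6 pics/c13.png
```

```text
t 7.0 tcp [ 0.5181 -0.1431  0.1306] [ 74.31  89.94 -15.69] F [-5.21  1.44 18.94] w -0.0001
```

View pics/c13.png

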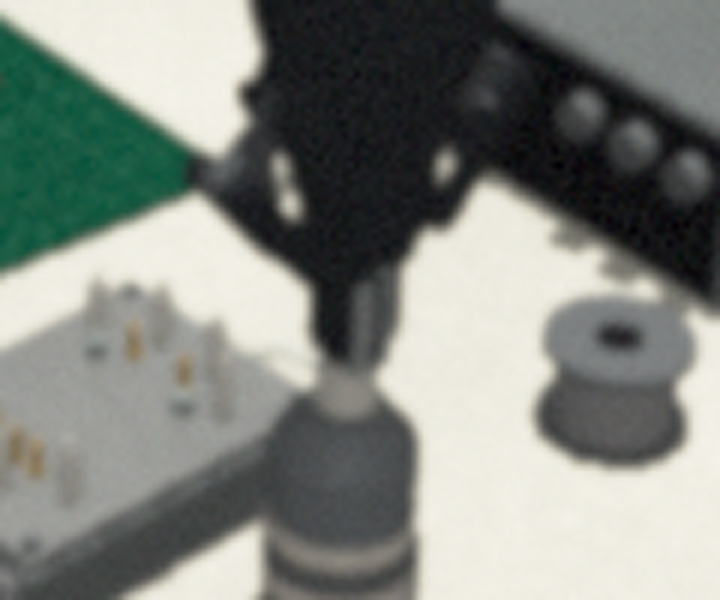

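Call:
{"name": "move_arm", "arguments": {
  "deltas": [
    [[-0.3,0,0],0,-1],
    [[-0.95,0,0],0,-1],
    [[-1,0,0],0,-1],
    [[0,0.2,-0.4],0,-1],
    [[0,0.2,-0.9],0,1],
    [[0,0.2,-0.9],0,1],
    [[0,0.2,-0.9],0,1],
    [[0,0.2,-0.9],0,1],
    [[0,0.2,-0.9],0,1],
    [[0,0.2,-0.9],0,1],
    [[0,0.2,-0.9],0,1],
    [[0,0.2,-0.9],0,1]
  ]
}}

```text
time: 8.25
tool_pos: [0.6078, 0.2389, 0.2409]
eef_rot: [-57.4, 90.0, -147.4]
ft_force: [1.6, -0.1, 0.6]
grip_width: 0.0853
```

Call:
{"name": "move_arm", "arguments": {
  "deltas": [
    [[0,0,0],-0.0476,1],
    [[0,0,0],-0.0476,1],
    [[0,0,0],-0.0476,1],
    [[0,0,0],-0.0476,1],
    [[0,0,0],-0.0476,1],
    [[0,0,0],-0.0476,1],
    [[0,0,0],-0.0476,1],
    [[0,0,0],-0.0476,1],
    [[0,0,0],-0.0476,1],
    [[0,0,0],-0.0476,1],
    [[0,0,0],-0.024,1],
    [[0,0,0],0,1]
  ]
}}

```text
time: 9.45
tool_pos: [0.6076, 0.2369, 0.2408]
eef_rot: [-159.3, 90.0, -159.3]
ft_force: [-0.7, -0.5, -0.3]
grip_width: 0.0855
```

```bash
python3 -c "
from h import *
s=read_state();print(s['joint_pos'].round(1));print(T_tool(s).round(3))"; python3 shot.py wrist,side g heat_sink_top,board_contacts,nozzle_top
```

```text
[ 20.3  24.4  87.8  -0.   67.8 -69.8]
[[-0.001 -0.001  1.     0.608]
 [-0.     1.     0.001  0.237]
 [-1.    -0.    -0.001  0.241]
 [ 0.     0.     0.     1.   ]]
t 9.45 tcp [0.6076 0.2369 0.2408] [-159.34   89.96 -159.31] F [-0.66 -0.46 -0.28] w 0.0855
wrist heat_sink_top [([572.6, 259.2], 0.98), ([358.4, 211.5], 0.83), ([604.8, 113.1], 0.72)]
wrist board_contacts [([572.0, 261.5], 0.87), ([359.2, 213.0], 0.85), ([605.0, 113.6], 0.7)]
wrist nozzle_top []
side heat_sink_top [([302.9, 240.2], 0.9), ([271.9, 201.0], 0.89), ([225.9, 212.5], 0.84)]
side board_contacts [([228.6, 213.0], 0.92), ([298.9, 237.6], 0.86), ([272.8, 202.1], 0.83)]
side nozzle_top [([376.7, 278.8], 0.66)]
```

View pics/wrist_g.png

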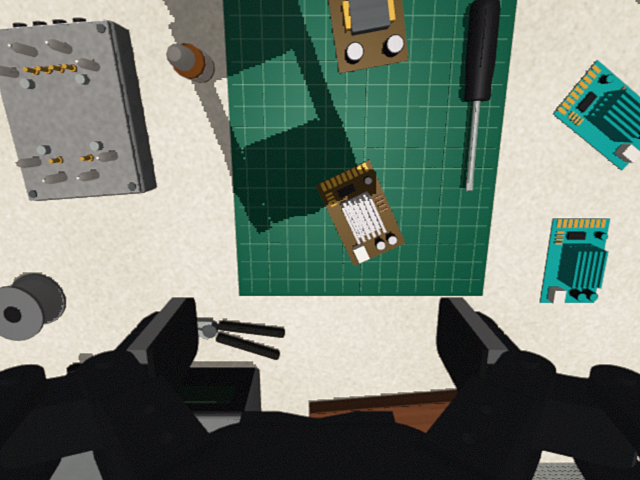

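```bash
python3 crop.py pics/wrist_g.png 300 145 125 135 5 pics/c14.png
python3 - <<'E'
from h import *
import pickle
w,s=pickle.load(open("wrist_g.pkl","rb"))
U=[(319,187),(369,162),(404,243),(357,265)]
# body: contact end -x; right in image=+y
B=[(-.048,-.03,.004),(-.048,.03,.004),(.048,.03,.004),(.048,-.03,.004)]
p,r=pose2(w,B,U,s,x0=(.62,.25,.4));print(p[:2],np.degrees(p[2]),r.round(1).tolist())
E
```

```text
[0.62773183 0.28328788] 26.288953774588087 [[-2.7, -0.0], [1.0, -1.5], [3.3, 0.2], [-1.2, 1.9]]
```

View pics/c14.png

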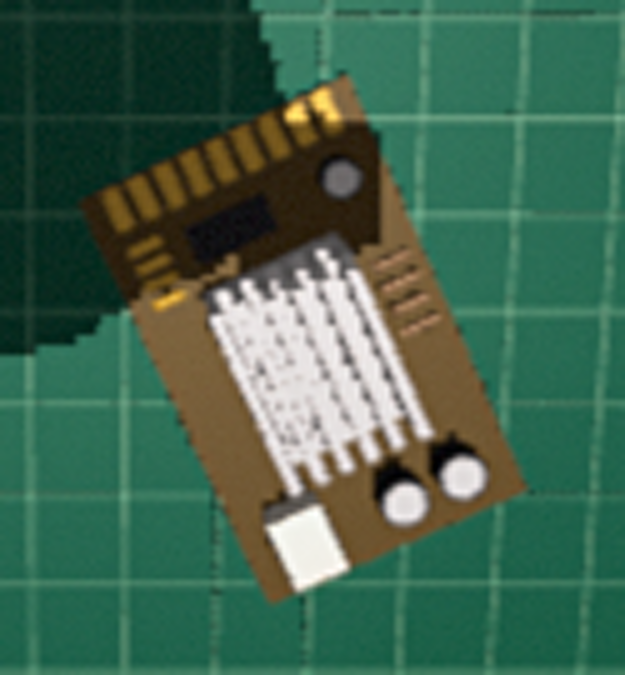

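Call:
{"name": "move_arm", "arguments": {
  "deltas": [
    [[0.5,0.23,0.1],0,1],
    [[0.6,0.23,0.1],0,1],
    [[0.6,0.23,0.1],0,1],
    [[0.5,0.23,0.1],0,1],
    [[0,0,0],-0.0476,1],
    [[0,0,0],-0.0476,1],
    [[0,0,0],-0.0476,1],
    [[0,0,0],0,1]
  ]
}}

```text
time: 10.65
tool_pos: [0.6278, 0.2831, 0.1312]
eef_rot: [174.7, 90.0, -159.5]
ft_force: [-0.2, -0.9, 0.3]
grip_width: 0.0855
```

```bash
python3 -c "
from h import *
s=read_state();print(s['joint_pos'].round(1));print(T_tool(s).round(3))"; python3 shot.py wrist h heat_sink_top
```

```text
[ 23.3  34.   87.4   0.   58.6 -92.5]
[[-0.    -0.435  0.901  0.628]
 [-0.     0.901  0.435  0.283]
 [-1.     0.    -0.     0.131]
 [ 0.     0.     0.     1.   ]]
t 10.65 tcp [0.6278 0.2831 0.1312] [ 174.7    89.99 -159.54] F [-0.2  -0.93  0.32] w 0.0855
wrist heat_sink_top [([625.3, 230.6], 0.96), ([315.4, 213.6], 0.86), ([556.6, 350.9], 0.75)]
```

View pics/wrist_h.png

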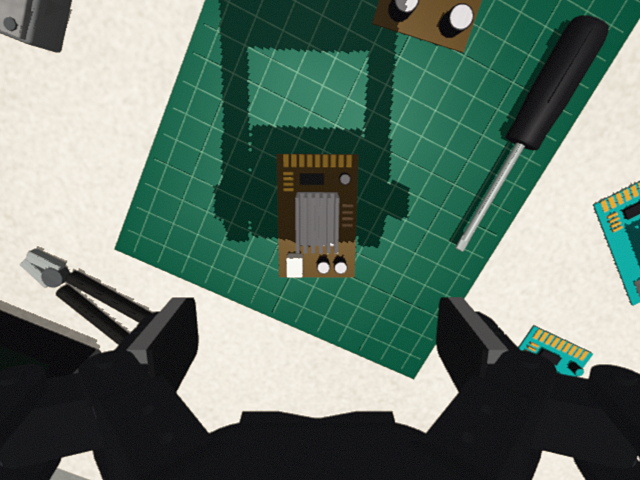

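```bash
python3 crop.py pics/wrist_h.png 265 140 105 150 5 pics/c15.png
python3 - <<'E'
from h import *
import pickle
w,s=pickle.load(open("wrist_h.pkl","rb"))
U=[(277.5,154),(358,154),(355.5,278.5),(278.5,278.5)]
B=[(-.048,-.03,.004),(-.048,.03,.004),(.048,.03,.004),(.048,-.03,.004)]
p,r=pose2(w,B,U,s,x0=(.62,.25,.4));print(p[:2],np.degrees(p[2]),r.round(1).tolist())
# sink top corners
T=T_tool(s)
d=np.array([p[0],p[1],.03])-T[:3,3];print("in tool",T[:3,:3].T@d)
P=np.array([[x,y,.030] for x in(-.02,.02) for y in(-.015,.015)]);c,sn=np.cos(p[2]),np.sin(p[2])
Q=P.copy();Q[:,0]=c*P[:,0]-sn*P[:,1]+p[0];Q[:,1]=sn*P[:,0]+c*P[:,1]+p[1];print(proj(w,Q,s).round(1))
E
```

```text
[0.62691307 0.28229141] 25.553912085973764 [[-1.1, 0.2], [0.8, 0.5], [-0.5, -0.3], [0.7, -0.6]]
in tool [ 0.10121383 -0.00030386 -0.00112244]
[[295.6 198.4]
 [339.5 198.6]
 [296.1 254.2]
 [338.4 254.4]]
```

View pics/c15.png

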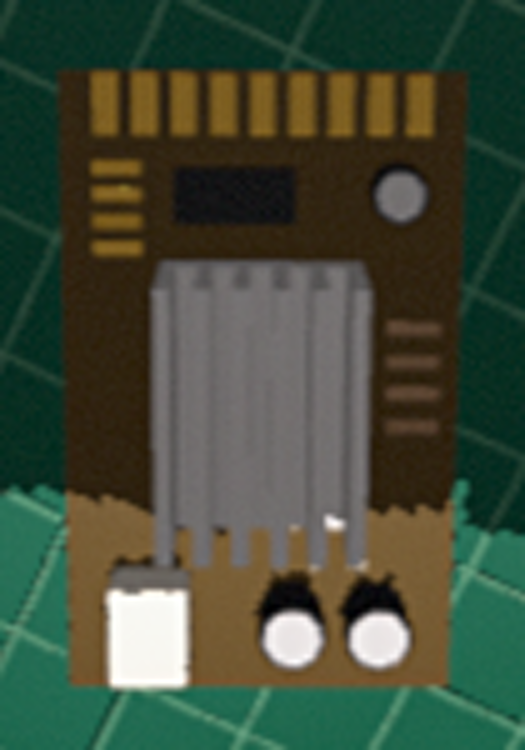

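Call:
{"name": "move_arm", "arguments": {
  "deltas": [
    [[0.4,0,-0.02],0,0.2],
    [[0.6,0,0],0,0.2],
    [[0.6,0,0],0,0.2],
    [[0.4,0,0],0,0.2],
    [[0.2,0,0],0,0.2],
    [[0,0,0],0,0.2]
  ]
}}

```text
time: 11.35
tool_pos: [0.626, 0.2822, 0.02]
eef_rot: [177.0, 89.9, -157.4]
ft_force: [-0.7, -0.8, 0.1]
grip_width: 0.0515
```

```bash
python3 shot.py wrist,side i; python3 crop.py pics/side_i.png 260 170 90 90 6 pics/c16.png
```

```text
t 11.35 tcp [0.626  0.2822 0.02  ] [ 177.03   89.86 -157.37] F [-0.74 -0.8   0.08] w 0.0515
```

View pics/wrist_i.png

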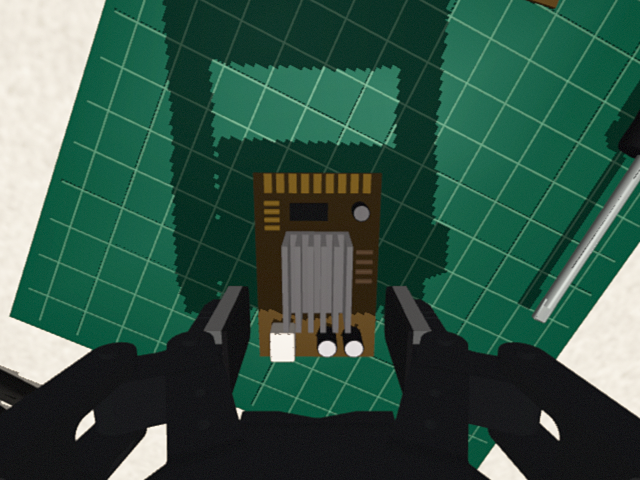

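View pics/c16.png

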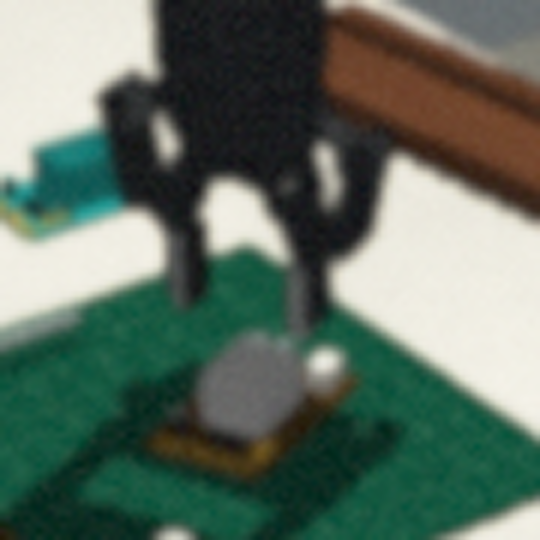

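Call:
{"name": "move_arm", "arguments": {
  "deltas": [
    [[0.3,0,0.01],0,0.2],
    [[0.3,0,0],0,0.2],
    [[0.12,0,0],0,0.2],
    [[0.06,0,0],0,0.2],
    [[0,0,0],0,0.2]
  ]
}}

```text
time: 11.95
tool_pos: [0.6269, 0.2826, -0.0184]
eef_rot: [176.8, 89.9, -157.5]
ft_force: [0.6, 1.0, 0.6]
grip_width: 0.0512
```

```bash
python3 shot.py side j; python3 crop.py pics/side_j.png 260 170 90 90 6 pics/c17.png
```

```text
t 11.95 tcp [ 0.6269  0.2826 -0.0184] [ 176.84   89.94 -157.46] F [0.59 1.04 0.62] w 0.0512
```

View pics/c17.png

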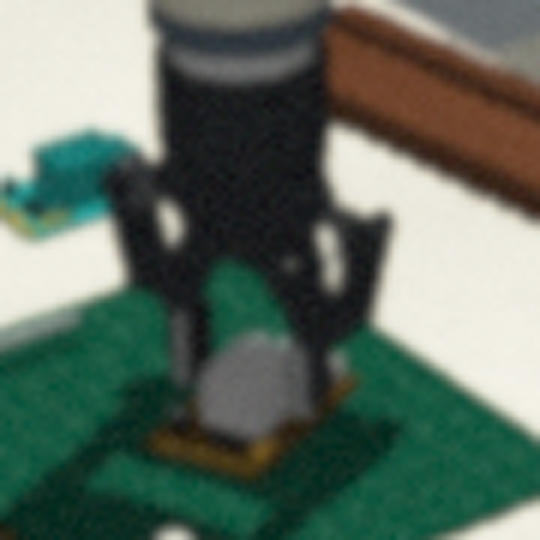

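Call:
{"name": "move_arm", "arguments": {
  "deltas": [
    [[0,0,0],0,-1],
    [[0,0,0],0,-1],
    [[0,0,0],0,-1],
    [[0,0,0],0,-1],
    [[0,0,0],0,-1]
  ]
}}

```text
time: 12.5
tool_pos: [0.6279, 0.283, -0.0169]
eef_rot: [-2.5, 89.9, 23.2]
ft_force: [-0.3, 0.7, 5.5]
grip_width: 0.0288
```

Call:
{"name": "move_arm", "arguments": {
  "deltas": [
    [[-0.1,0,0],0,-1],
    [[-0.2,0,0],0,-1],
    [[-0.5,0,0],0,-1],
    [[-0.7,0,0],0,-1],
    [[-0.8,0,0],0,-1],
    [[-0.3,0,0],0,-1],
    [[0,0,0],0,-1]
  ]
}}

```text
time: 13.2
tool_pos: [0.629, 0.2835, 0.1154]
eef_rot: [-2.4, 89.7, 23.3]
ft_force: [0.4, -0.0, -1.2]
grip_width: 0.0287
```

```bash
python3 shot.py wrist,side k; python3 crop.py pics/side_k.png 250 140 110 110 5 pics/c18.png
```

```text
t 13.2 tcp [0.629  0.2835 0.1154] [-2.36 89.7  23.35] F [ 0.44 -0.02 -1.22] w 0.0287
```

View pics/wrist_k.png

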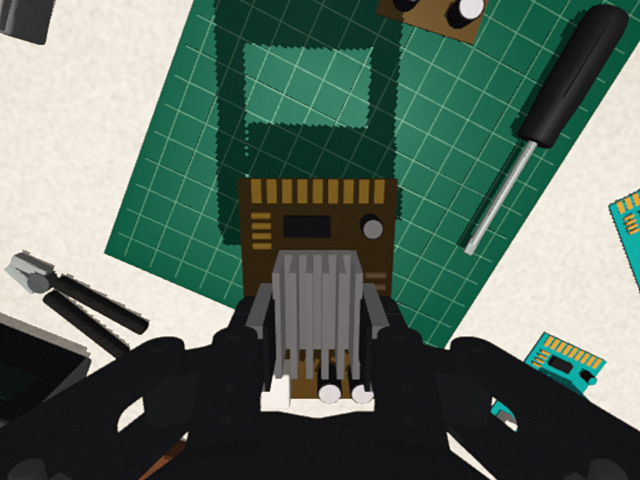

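View pics/c18.png

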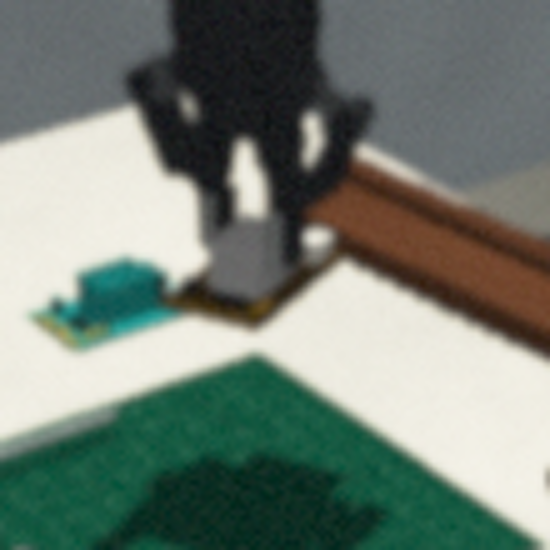

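```bash
python3 crop.py pics/wrist_k.png 230 165 180 245 3 pics/c19.png
```

```text
(no output)
```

View pics/c19.png

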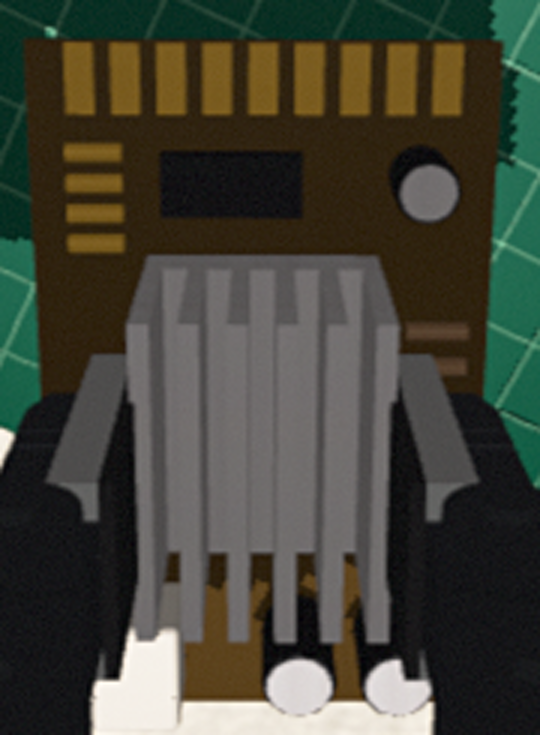

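```bash
cat > rel.py <<'E'
from h import *
def rel(w,U,B):
    Rc=w["tool_from_camera"];C=np.linalg.inv(Rc)
    # nominal board->tool: board x -> tool z, board y -> tool y, board z -> -tool x
    N=np.array([[0,0,-1],[0,1,0],[1,0,0]],float)
    def r(q):
        M=N@R.from_euler('xyz',q[3:]).as_matrix();P=B@M.T+q[:3];P=P@C[:3,:3].T+C[:3,3];p=P@w["camera_matrix"].T;return (p[:,:2]/p[:,2:]-U).ravel()
    a=least_squares(r,[-.019,0,0,0,0,0],loss="soft_l1",f_scale=1);return a.x,a.fun.reshape(-1,2)
if __name__=="__main__":
    import pickle
    w,s=pickle.load(open("wrist_k.pkl","rb"))
    U=np.array([(24,41),(502,42),(127,324),(399,324),(137,640),(390,640),(147,257),(379,257)])/3+[230,165]
    B=np.array([(-48,-30,2),(-48,30,2),(-20,-15,28),(-20,15,28),(20,-15,28),(20,15,28),(-20,-15,2),(-20,15,2)])/1000
    q,r=rel(w,U,B);print((q[:3]*1000).round(1),np.degrees(q[3:]).round(2));print(r.round(1).tolist())
    q,r=rel(w,U[:6],B[:6]);print((q[:3]*1000).round(1),np.degrees(q[3:]).round(2));print(r.round(1).tolist())
    print(T_tool(s).round(3))
E
python3 rel.py
```

```text
[-16.6  -0.3  -0.9] [ 0.03 -0.26  0.03]
[[-0.0, 0.3], [0.1, -0.0], [0.2, -0.0], [0.0, -0.0], [0.0, 0.3], [-0.3, 0.3], [0.6, -0.4], [-0.6, -0.4]]
[-16.5  -0.3  -1. ] [ 0.02 -0.11  0.03]
[[-0.1, 0.2], [0.1, -0.2], [0.2, -0.1], [0.0, -0.1], [0.1, 0.0], [-0.3, 0.1]]
[[ 0.005 -0.434  0.901  0.629]
 [ 0.002  0.901  0.434  0.284]
 [-1.    -0.     0.005  0.115]
 [ 0.     0.     0.     1.   ]]
```

Call:
{"name": "move_arm", "arguments": {
  "deltas": [
    [[-0.5,0,0],0.0476,-1],
    [[-0.8,0,0],0.0476,-1],
    [[-0.8,0,0],0.0231,-1],
    [[0,-0.4,0],0,-1],
    [[0,-0.8,0],0,-1],
    [[0,-1,0],0,-1],
    [[0,-1,0],0,-1],
    [[0,-1,0],0,-1],
    [[0,-0.8,0],0,-1],
    [[0,-0.4,0],0,-1],
    [[0,0,0],0,-1]
  ]
}}

```text
time: 14.4
tool_pos: [0.6465, 0.0101, 0.2141]
eef_rot: [-176.7, 89.7, -172.4]
ft_force: [-0.4, 0.4, -2.0]
grip_width: 0.0287
```

```bash
python3 -c "
from h import *
s=read_state();print(s['joint_pos'].round(1));print(T_tool(s).round(4))"; python3 shot.py wrist l; python3 crop.py pics/wrist_l.png 190 0 260 260 3 pics/c20.png
```

```text
[ -0.1  25.5  89.7  -0.   65.  -94.4]
[[-4.900e-03 -7.370e-02  9.973e-01  6.465e-01]
 [-7.000e-04  9.973e-01  7.370e-02  1.010e-02]
 [-1.000e+00 -3.000e-04 -5.000e-03  2.141e-01]
 [ 0.000e+00  0.000e+00  0.000e+00  1.000e+00]]
t 14.4 tcp [0.6465 0.0101 0.2141] [-176.65   89.72 -172.42] F [-0.42  0.44 -1.96] w 0.0287
```

View pics/wrist_l.png

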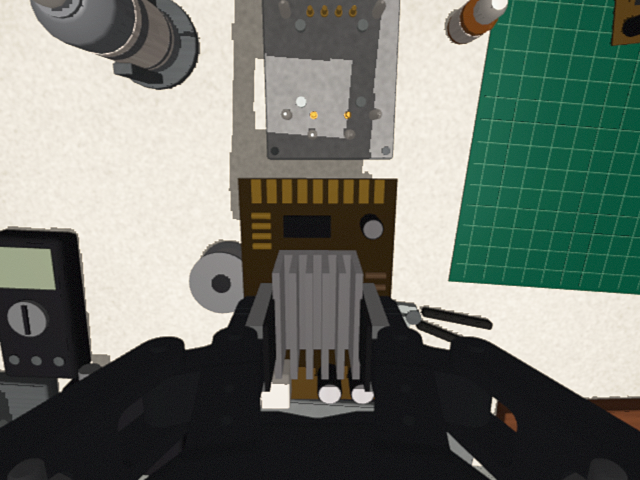

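Call:
{"name": "move_arm", "arguments": {
  "deltas": [
    [[0,0,-0.5],0,-1],
    [[0,0,0],0,-1],
    [[0,0,0],0,-1]
  ]
}}

```text
time: 14.75
tool_pos: [0.6224, 0.0127, 0.2163]
eef_rot: [167.9, 89.9, 172.4]
ft_force: [0.5, 0.7, -2.1]
grip_width: 0.0286
```

```bash
python3 shot.py wrist m probe_row,guide_post; python3 crop.py pics/wrist_m.png 240 0 170 190 4 pics/c20.png
```

```text
t 14.75 tcp [0.6224 0.0127 0.2163] [167.89  89.9  172.38] F [ 0.48  0.66 -2.07] w 0.0286
wrist probe_row [([322.4, 88.5], 0.64)]
wrist guide_post [([324.8, 82.9], 0.57)]
```

View pics/c20.png

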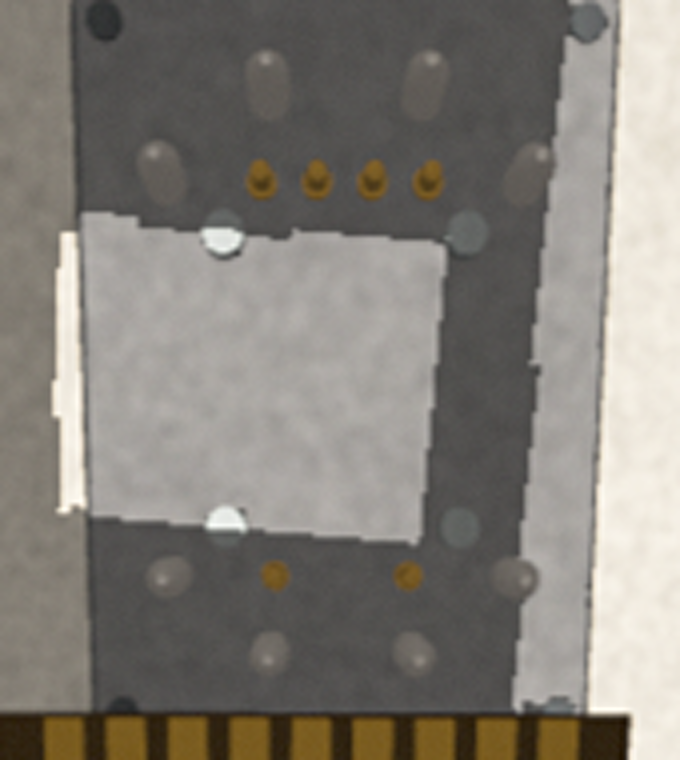

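```bash
cat > jig.py <<'E'
from h import *
import pickle
w,s=pickle.load(open("wrist_m.pkl","rb"))
B=np.array([(-53.5,-15,68),(-53.5,15,68),(-38,-35.5,68),(-38,35.5,68),(38,-35.5,68),(38,35.5,68),(53.5,-15,68),(53.5,15,68),(-28,-24,48),(-28,24,48),(28,-24,48),(28,24,48)])/1000
U=np.array([(265,60),(432,62),(155,150),(541,152),(164,585),(521,579),(268,660),(416,660),(223,233),(467,233),(226,524),(460,527)])/4+[240,0]
for sel in (slice(0,12),slice(0,8),slice(8,12)):
    b,u=B[sel],U[sel]
    p,r=pose2(w,b,u,s,(.53,.01,.08));print(p[:2].round(4),np.degrees(p[2]).round(2),r.round(1).tolist())
    def rr(q):
        c,sn=np.cos(q[2]),np.sin(q[2]);P=b.copy();P[:,0]=c*b[:,0]-sn*b[:,1]+q[0];P[:,1]=sn*b[:,0]+c*b[:,1]+q[1];P[:,2]+=q[3]
        return (proj(w,P,s)-u).ravel()
    a=least_squares(rr,[.53,.01,.08,0],loss="soft_l1");print("  free z",a.x.round(4),np.degrees(a.x[2]).round(2),abs(a.fun).max().round(1))
T=T_tool(s);print(T.round(4))
P=np.array([[x,y,z] for x,y,z in [(-.038,-.02,.054),(.038,0,.054)]])
E
python3 jig.py
```

```text
[0.5296 0.0116] 4.32 [[-0.1, -0.6], [0.1, -1.0], [-0.7, 0.4], [0.5, 0.3], [-0.8, -1.0], [1.5, 0.8], [-0.3, 0.6], [0.9, 0.7], [-0.3, -0.6], [0.1, -0.3], [-0.3, 0.8], [-0.1, 0.3]]
  free z [ 0.5293  0.0116  0.0749 -0.0029] 4.29 1.6
[0.5297 0.0115] 4.31 [[-0.2, -0.6], [-0.0, -1.0], [-0.8, 0.4], [0.4, 0.3], [-0.9, -1.0], [1.4, 0.8], [-0.4, 0.6], [0.8, 0.7]]
  free z [ 0.5293  0.0116  0.0746 -0.0029] 4.27 1.6
[0.5296 0.0117] 4.33 [[-0.2, -0.6], [0.3, -0.4], [-0.2, 0.8], [0.0, 0.3]]
  free z [ 0.5293  0.0118  0.0754 -0.0035] 4.32 0.4
[[-1.700e-03 -7.830e-02  9.969e-01  6.224e-01]
 [ 2.000e-04  9.969e-01  7.830e-02  1.270e-02]
 [-1.000e+00  4.000e-04 -1.700e-03  2.163e-01]
 [ 0.000e+00  0.000e+00  0.000e+00  1.000e+00]]
```

Call:
{"name": "move_arm", "arguments": {
  "deltas": [
    [[0.1,0.02,-0.3],0,-1],
    [[0.4,0.03,-0.4],0,-1],
    [[0.5,0.03,-0.5],0,-1],
    [[0.6,0.03,-0.4],0,-1],
    [[0.5,0.02,-0.234],-0.0008,-1],
    [[0.4,0,0],0,-1],
    [[0,0,0],0,-1],
    [[0,0,0],0,-1]
  ]
}}

```text
time: 15.7
tool_pos: [0.532, 0.0113, 0.0926]
eef_rot: [1.9, 90.0, 6.5]
ft_force: [0.9, -0.8, -1.1]
grip_width: 0.0283
```

```bash
python3 -c "
from h import *
s=read_state();print(T_tool(s).round(4))"; python3 shot.py wrist,side,scene n; python3 crop.py pics/wrist_n.png 190 120 260 240 3 pics/c21.png;python3 crop.py pics/side_n.png 280 230 110 100 6 pics/c22.png;python3 crop.py pics/scene_n.png 240 190 120 100 6 pics/c23.png
```

```text
[[ 2.000e-04 -7.970e-02  9.968e-01  5.320e-01]
 [ 0.000e+00  9.968e-01  7.970e-02  1.130e-02]
 [-1.000e+00  0.000e+00  2.000e-04  9.260e-02]
 [ 0.000e+00  0.000e+00  0.000e+00  1.000e+00]]
t 15.7 tcp [0.532  0.0113 0.0926] [ 1.94 89.99  6.51] F [ 0.95 -0.77 -1.08] w 0.0283
```

View pics/c21.png

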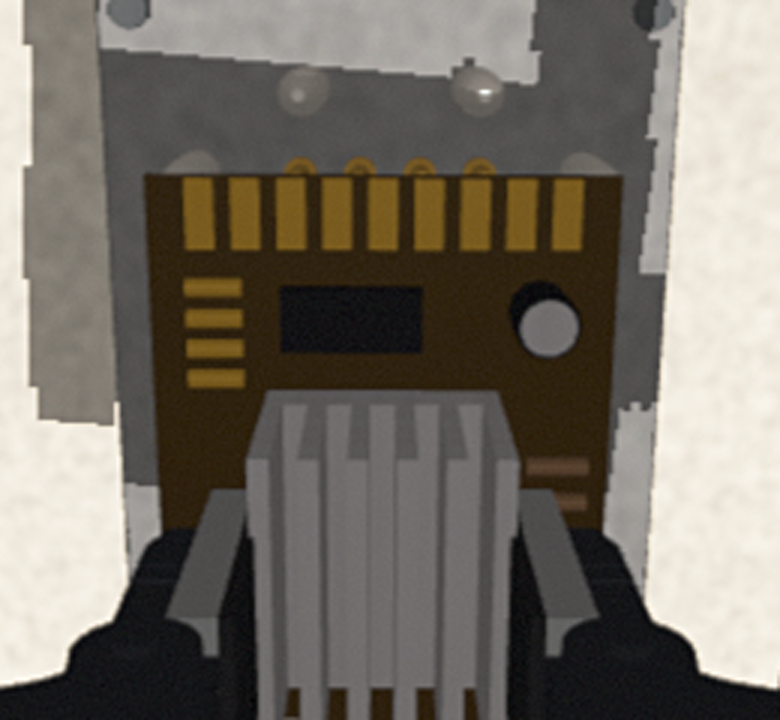

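View pics/c22.png

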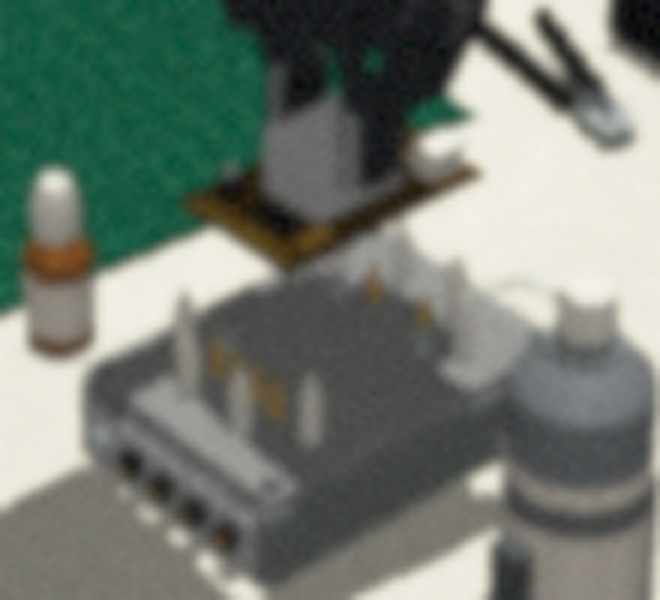

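View pics/c23.png

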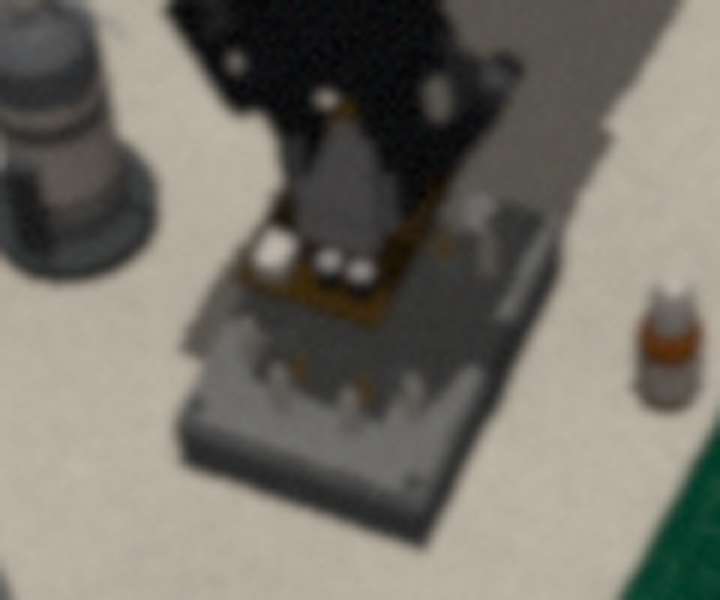

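Run:
```python
from h import *
import pickle
w,s=pickle.load(open("wrist_n.pkl","rb"))
for k in [s,read_state()]: print(k["tool_pos"].round(4))
c,sn=np.cos(np.radians(4.32)),np.sin(np.radians(4.32))
Rj=np.array([[c,-sn],[sn,c]])
T=T_tool(s)
for u in [(303,90),(478,90),(193,150),(584,152)]:
    P=atz(w,np.array(u)/3+[190,120],.068,s); print("post in jig est", (Rj.T@(P[:2]-[.5296,.0116])*1000).round(1))
b=T@np.array([-.017,-.0003,-.0009,1]);print("board origin in jig frame",(Rj.T@(b[:2]-[.5296,.0116])*1000).round(1), b[2])
from rel import rel
U=np.array([(146,174),(621,175),(247,459),(518,459)])/3+[190,120]
B=np.array([(-48,-30,2),(-48,30,2),(-20,-15,28),(-20,15,28)])/1000
q,r=rel(w,U,B);print((q[:3]*1000).round(1),np.degrees(q[3:]).round(2),abs(r).max())
```

```text
[0.532  0.0113 0.0926]
[0.5327 0.0112 0.0936]
post in jig est [-54.6 -14. ]
post in jig est [-54.8  13.6]
post in jig est [-45.1 -31.8]
post in jig est [-45.1  30.9]
board origin in jig frame [ 1.5 -0.8] 0.10959657524091954
[-14.9  -0.7  -0.8] [ 0.19  1.15 -0.05] 0.3489322198009006
```

```bash
cat > avg.py <<'E'
from h import *
L=[];F=[];W=[]
for i in range(10):
    grab_frame("wrist");s=read_state();L.append(T_tool(s));F.append(s["ft_force"]);W.append(s["wrist_torque"])
L=np.array(L);print("std",L[:,:3,3].std(0).round(4));T=L.mean(0);print("tcp",T[:3,3].round(4),"F",np.mean(F,0).round(2),"M",np.mean(W,0).round(2),"yaw",np.degrees(np.arctan2(T[1,2],T[0,2])).round(2),"xaxis",T[:3,0].round(4),"t",s["time"])
c,sn=np.cos(np.radians(4.32)),np.sin(np.radians(4.32));Rj=np.array([[c,-sn],[sn,c]])
b=T@np.array([-.0175,-.0004,-.0009,1]);print("board origin in jig frame mm",(Rj.T@(b[:2]-[.5296,.0116])*1000).round(1), b[2])
E
python3 avg.py
```

```text
std [0.0004 0.     0.0004]
tcp [0.5317 0.0111 0.0929] F [ 0.11 -0.19 -1.33] M [-0.01  0.01  0.01] yaw 4.55 xaxis [ 0.0011  0.     -1.    ] t 16.35
board origin in jig frame mm [ 1.2 -1.1] 0.11042003409138236
```

Call:
{"name": "move_arm", "arguments": {
  "deltas": [
    [[0.1,0.018,-0.028],0,-1],
    [[0.25,0,0],0,-1],
    [[0.2,0,0],0,-1],
    [[0.1,0,0],0,-1],
    [[0.05,0,0],0,-1],
    [[0,0,0],0,-1],
    [[0,0,0],0,-1]
  ]
}}

```text
time: 17.05
tool_pos: [0.53, 0.0119, 0.0574]
eef_rot: [-4.7, 90.0, -0.1]
ft_force: [-0.0, 0.1, -0.5]
grip_width: 0.0282
```

```bash
python3 avg.py; python3 shot.py wrist,side,scene o; python3 crop.py pics/wrist_o.png 190 120 260 240 3 pics/c24.png;python3 crop.py pics/side_o.png 280 230 110 100 6 pics/c25.png;python3 crop.py pics/scene_o.png 240 190 120 100 6 pics/c26.png
```

```text
std [0.0001 0.     0.0001]
tcp [0.53   0.0119 0.0576] F [ 0.21  0.22 -1.45] M [-0. -0.  0.] yaw 4.55 xaxis [ 5.e-04  0.e+00 -1.e+00] t 17.55
board origin in jig frame mm [-0.5 -0.2] 0.07512383583102628
t 17.55 tcp [0.5298 0.0119 0.0575] [ 0.12 89.99  4.68] F [ 0.17  1.17 -1.58] w 0.0283
```

View pics/c24.png

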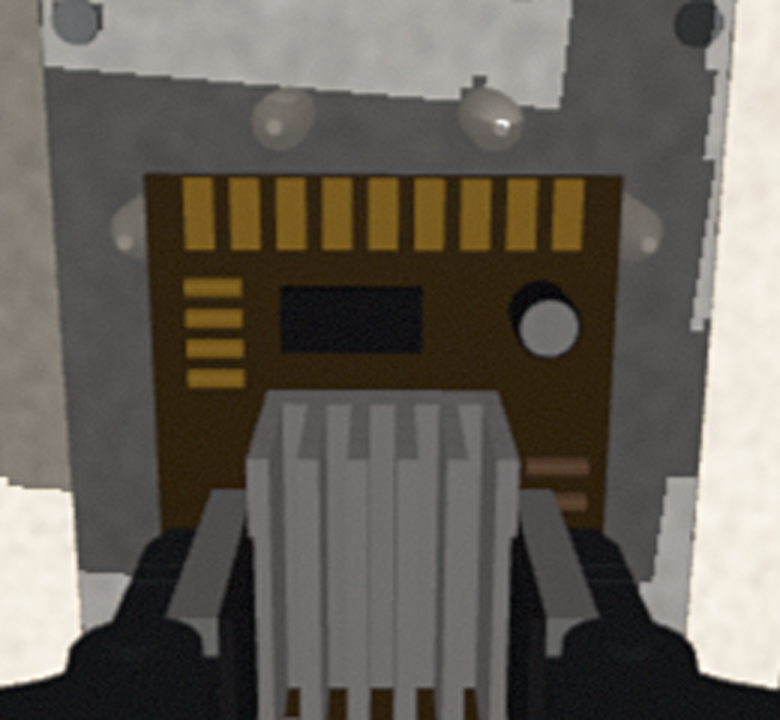

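View pics/c25.png

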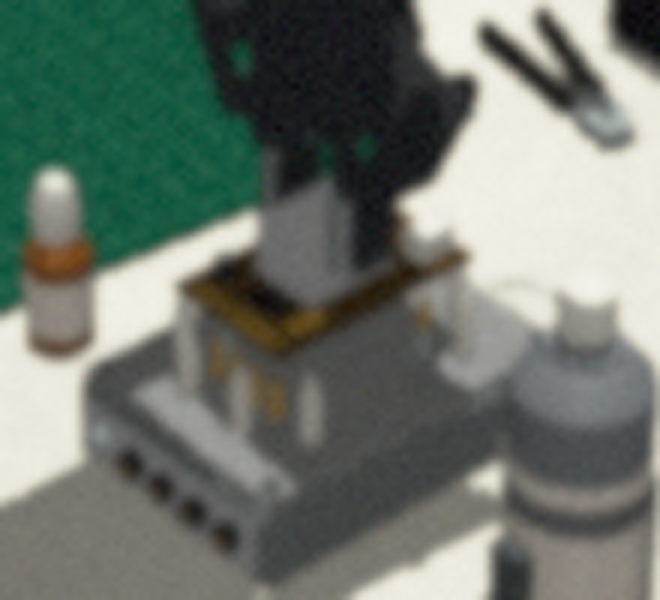

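View pics/c26.png

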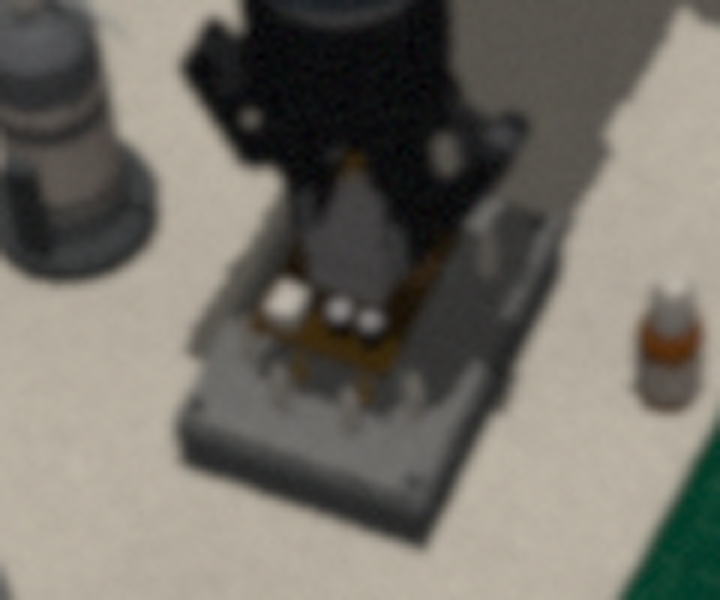

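Run:
```python
from h import *
import pickle
w,s=pickle.load(open("wrist_o.pkl","rb"));s["tool_pos"]=np.array([.53,.0119,.0576])
T=T_tool(s);U=np.array([(273,127),(502,127),(124,243),(649,243)])/3+[190,120]
G=np.array([(-53.5,-15),(-53.5,15),(-38,-35.5),(-38,35.5)])/1000
for z in (.068,.065):
    B=np.c_[G,np.full(4,z)]
    p,r=pose2(w,B,U,s,(.53,.01,.08));print(z,p[:2].round(4),np.degrees(p[2]).round(2),r.round(1).tolist())
    c,sn=np.cos(p[2]),np.sin(p[2]);Rj=np.array([[c,-sn],[sn,c]]);b=T@np.array([-.0175,-.0004,-.0009,1])
    print((Rj.T@(b[:2]-p[:2])*1000).round(2))
```

```text
0.068 [0.5293 0.0117] 4.54 [[-0.2, -0.2], [-0.0, -0.2], [-0.6, 0.2], [0.9, 0.3]]
[-0.21 -0.22]
0.065 [0.5297 0.0117] 4.54 [[0.5, 0.1], [-0.7, 0.1], [1.0, -0.2], [-0.7, -0.1]]
[-0.56 -0.23]
```

Call:
{"name": "move_arm", "arguments": {
  "deltas": [
    [[0.06,0.004,0.006],0,-1],
    [[0.12,0,0],0,-1],
    [[0.1,0,0],0,-1],
    [[0.04,0,0],0,-1],
    [[0,0,0],0,-1]
  ]
}}

```text
time: 18.2
tool_pos: [0.5296, 0.0121, 0.0407]
eef_rot: [175.7, 89.9, -179.8]
ft_force: [0.2, -0.3, -1.4]
grip_width: 0.0288
```

```bash
python3 avg.py; python3 shot.py wrist,side p; python3 crop.py pics/wrist_p.png 190 120 260 240 3 pics/c27.png;python3 crop.py pics/side_p.png 280 230 110 100 6 pics/c28.png
```

```text
std [0.0001 0.     0.0002]
tcp [0.5301 0.0121 0.0414] F [-0.23 -0.   -1.08] M [ 0.   -0.   -0.01] yaw 4.55 xaxis [ 1.e-04  0.e+00 -1.e+00] t 18.7
board origin in jig frame mm [-0.3  0.1] 0.05893052486980278
t 18.7 tcp [0.5301 0.0121 0.0415] [ 1.42 89.99  5.98] F [-0.45 -0.03 -0.64] w 0.0286
```

View pics/c27.png

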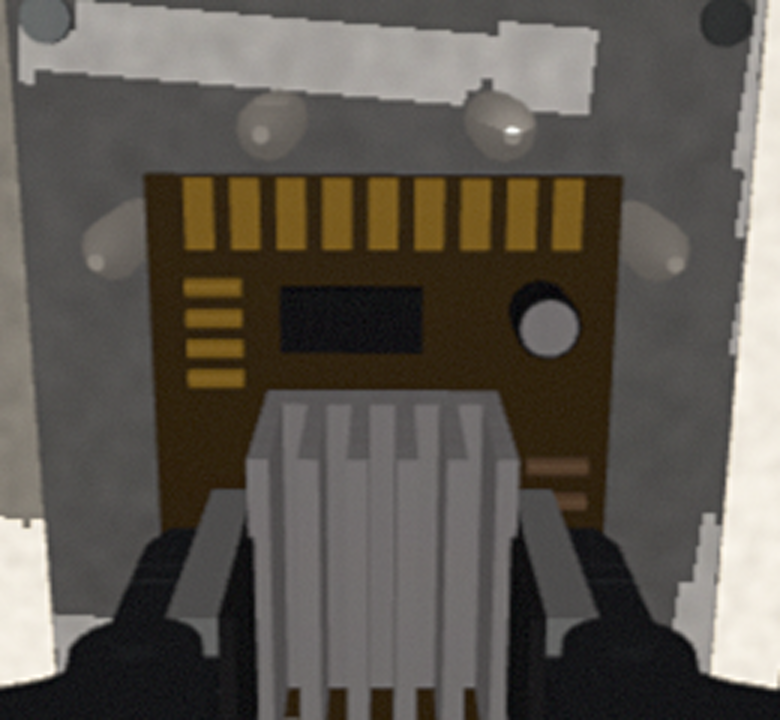

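View pics/c28.png

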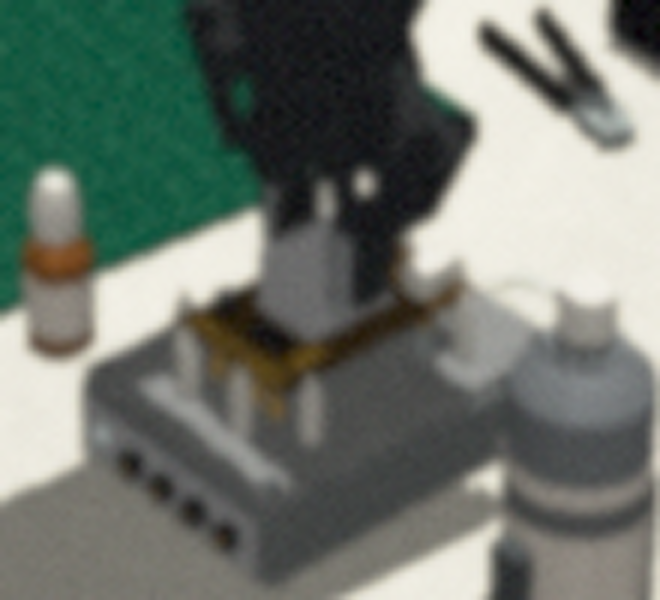

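Call:
{"name": "move_arm", "arguments": {
  "deltas": [
    [[0.05,0,0],0,-1],
    [[0.03,0,0],0,-1],
    [[0,0,0],0,-1],
    [[0,0,0],0,-1]
  ]
}}

```text
time: 19.2
tool_pos: [0.5299, 0.0121, 0.0372]
eef_rot: [176.6, 90.0, -178.9]
ft_force: [-1.0, 0.0, -0.9]
grip_width: 0.0283
```

Call:
{"name": "move_arm", "arguments": {
  "deltas": [
    [[0.04,0,0],0,-1],
    [[0,0,0],0,-1],
    [[0,0,0],0,-1]
  ]
}}

```text
time: 19.5
tool_pos: [0.53, 0.0121, 0.0353]
eef_rot: [168.1, 90.0, 172.6]
ft_force: [-0.0, 0.4, -1.1]
grip_width: 0.0286
```

Call:
{"name": "move_arm", "arguments": {
  "deltas": [
    [[0.04,0,0],0,-1],
    [[0,0,0],0,-1],
    [[0,0,0],0,-1]
  ]
}}

```text
time: 19.8
tool_pos: [0.5301, 0.0121, 0.0336]
eef_rot: [3.1, 90.0, 7.7]
ft_force: [-1.3, 0.1, 3.5]
grip_width: 0.029
```

Call:
{"name": "move_arm", "arguments": {
  "deltas": [
    [[0.04,0,0],0,-1],
    [[0,0,0],0,-1],
    [[0,0,0],0,-1]
  ]
}}

```text
time: 20.1
tool_pos: [0.5302, 0.0121, 0.0315]
eef_rot: [-6.9, 90.0, -2.4]
ft_force: [-1.8, 0.1, 6.2]
grip_width: 0.0286
```

Call:
{"name": "move_arm", "arguments": {
  "deltas": [
    [[0.03,0,0],0,-1],
    [[0,0,0],0,-1],
    [[0,0,0],0,-1]
  ]
}}

```text
time: 20.4
tool_pos: [0.5302, 0.0121, 0.0301]
eef_rot: [-5.9, 90.0, -1.3]
ft_force: [-2.1, -0.1, 7.0]
grip_width: 0.0288
```

Call:
{"name": "move_arm", "arguments": {
  "deltas": [
    [[0.02,0,0],0,-1],
    [[0,0,0],0,-1],
    [[0,0,0],0,-1]
  ]
}}

```text
time: 20.7
tool_pos: [0.5302, 0.0121, 0.0292]
eef_rot: [-3.2, 90.0, 1.4]
ft_force: [-2.1, 0.1, 7.2]
grip_width: 0.0288
```

```bash
python3 avg.py; python3 shot.py wrist,side q; python3 crop.py pics/wrist_q.png 190 120 260 240 3 pics/c29.png;python3 crop.py pics/side_q.png 280 230 110 100 6 pics/c30.png
```

```text
std [0. 0. 0.]
tcp [0.5302 0.0121 0.0292] F [-2.06  0.05  7.58] M [-0.01  0.37 -0.02] yaw 4.55 xaxis [ 3.e-04 -0.e+00 -1.e+00] t 21.2
board origin in jig frame mm [-0.3  0.1] 0.04672066319478324
t 21.2 tcp [0.5302 0.0121 0.0292] [-4.43 89.98  0.13] F [-1.95 -0.04  8.21] w 0.0284
```

View pics/c29.png

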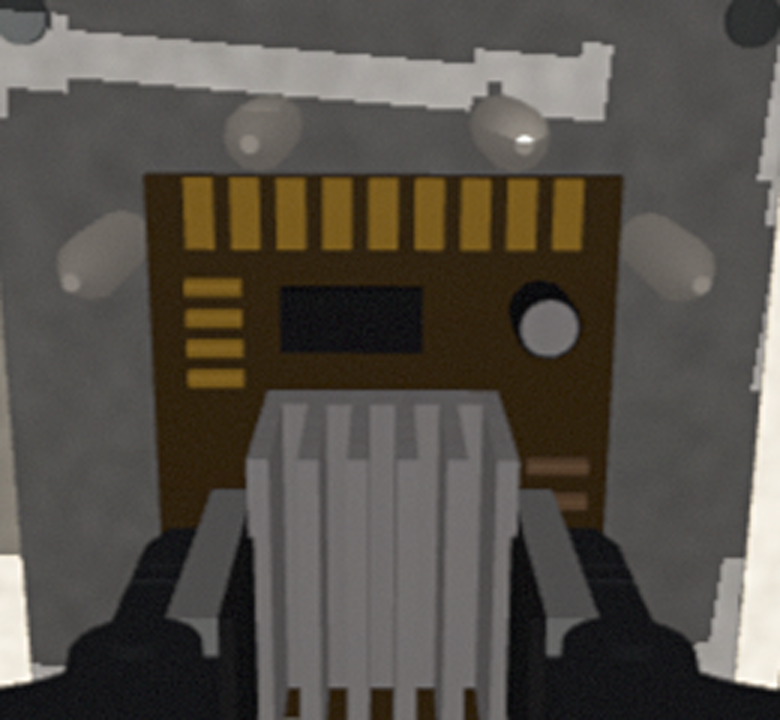

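View pics/c30.png

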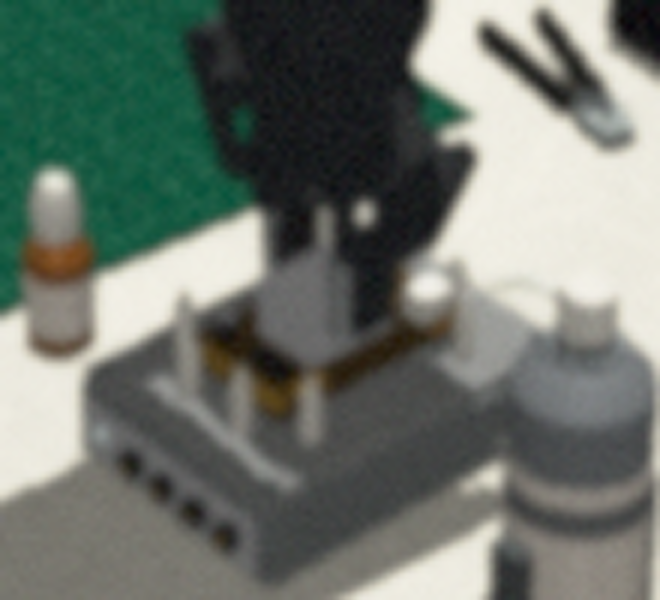

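Call:
{"name": "move_arm", "arguments": {
  "deltas": [
    [[0.014,0,0],0,-1],
    [[0,0,0],0,-1],
    [[0,0,0],0,-1]
  ]
}}

```text
time: 21.6
tool_pos: [0.5302, 0.0121, 0.029]
eef_rot: [-6.7, 90.0, -2.2]
ft_force: [-4.5, -0.7, 13.9]
grip_width: 0.0284
```

Call:
{"name": "move_arm", "arguments": {
  "deltas": [
    [[0.01,0,0],0,-1],
    [[0,0,0],0,-1],
    [[0,0,0],0,-1]
  ]
}}

```text
time: 21.9
tool_pos: [0.5302, 0.0121, 0.029]
eef_rot: [-5.9, 90.0, -1.3]
ft_force: [-5.6, 0.2, 19.0]
grip_width: 0.0284
```

```bash
python3 avg.py; python3 shot.py wrist,side,scene r; python3 crop.py pics/wrist_r.png 190 120 260 300 2 pics/c31.png;python3 crop.py pics/side_r.png 280 230 110 100 6 pics/c32.png; python3 crop.py pics/scene_r.png 240 190 120 100 6 pics/c33.png
python3 - <<'E'
from h import *
import pickle
from rel import rel
w,s=pickle.load(open("wrist_r.pkl","rb"))
U=np.array([(250,143),(525,143),(71,286),(701,286)])/3+[190,120]
E
```

```text
std [0. 0. 0.]
tcp [0.5302 0.0121 0.029 ] F [-5.62 -0.13 19.96] M [0.   0.97 0.01] yaw 4.56 xaxis [ 5.e-04 -0.e+00 -1.e+00] t 22.4
board origin in jig frame mm [-0.3  0.1] 0.046505093735722175
t 22.4 tcp [0.5302 0.0121 0.029 ] [-8.85 89.97 -4.29] F [-5.73  0.14 20.72] w 0.0288
```

View pics/c31.png

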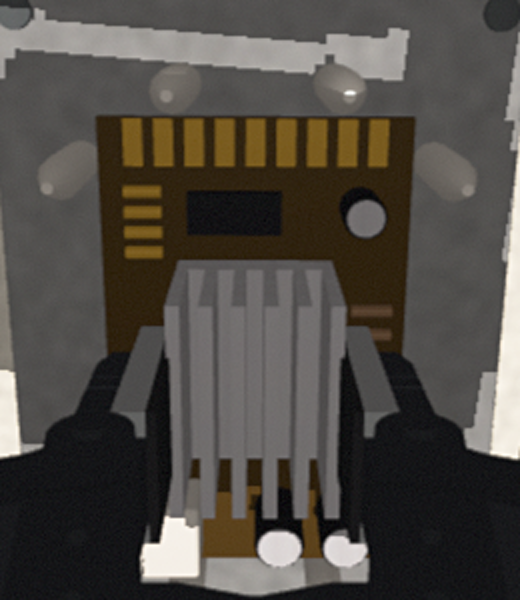

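View pics/c32.png

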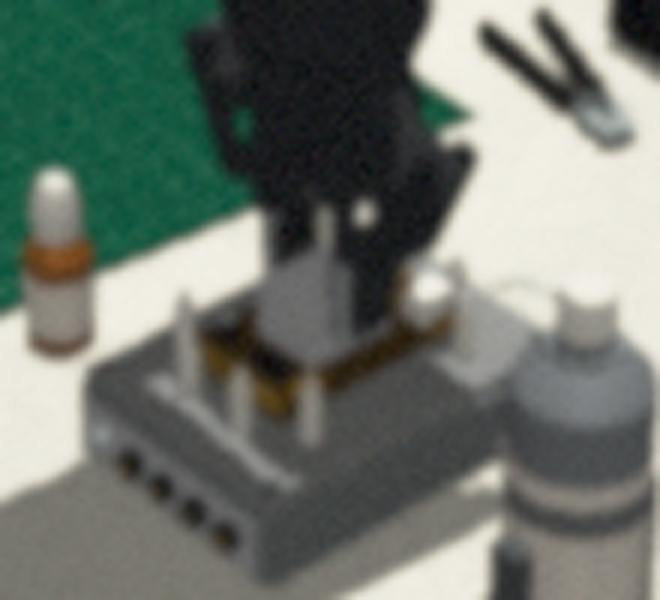

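View pics/c33.png

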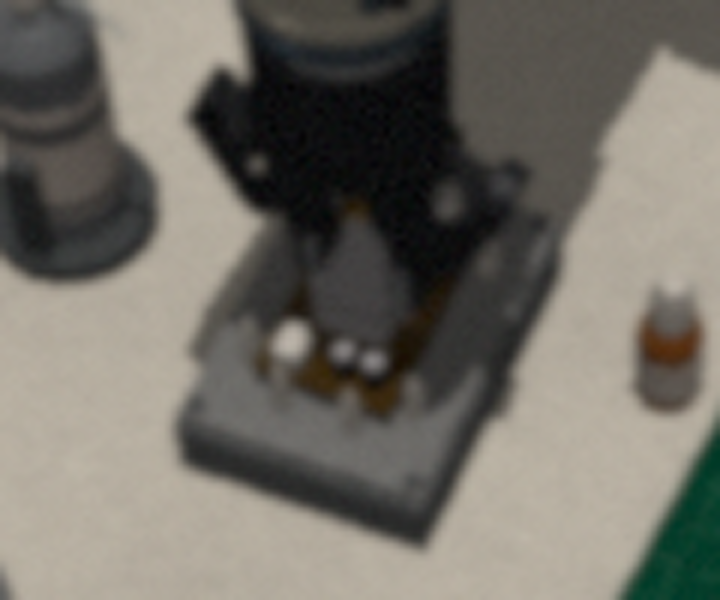

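Call:
{"name": "move_arm", "arguments": {
  "deltas": [
    [[0,0,-0.006],0,-1],
    [[0,0,0],0,-1],
    [[0,0,0],0,-1]
  ]
}}

```text
time: 22.85
tool_pos: [0.5302, 0.0121, 0.029]
eef_rot: [-3.3, 89.9, 1.2]
ft_force: [-4.5, 0.3, 19.4]
grip_width: 0.0284
```

```bash
python3 avg.py
```

```text
std [0. 0. 0.]
tcp [0.5302 0.0121 0.029 ] F [-5.03  0.14 18.74] M [ 0.05  0.85 -0.02] yaw 4.55 xaxis [ 0.0011  0.     -1.    ] t 23.35
board origin in jig frame mm [-0.2  0.1] 0.046510776561174735
```

```bash
python3 -c "
from bench import *
print(job_done())"
```

```text
the job is handed in; nothing more can be done
None
```

The job is handed in at about 23.4 s of the 64 s. The amplifier board is seated in the jig and was still held pressed down at hand-in.

- **Nozzle:** I pushed it down with the shut fingers while the probes were bare. It hit a hard stop after about 4 mm of travel, and I peaked at 19 N on it. A later side picture showed it sprung back up.
- **Board:** I gripped the heat sink across its y, carried the board to the jig and lowered it between the guide posts, contacts over the row of four probes. The probes met it at a TCP height of about 0.0345 m. It stopped dead at 0.029 m, where a further 0.5 mm of commanded travel only raised the force from 14 to 19 N, so it is on the pillars.
- **Last checks:** The upward push on the tool averaged about 19 N, of which the probes account for about 9.6 N. The board sits within about 0.3 mm and 0.25° of the nest centre, and the tool is 0.06° off vertical. The pictures show it level between the posts, and the can and flux bottle beside the jig look unmoved. I took no new pictures of the bench objects farther away.

Some things disagreed or remain uncertain:
- **Finger length:** The shut fingertips sit about 28 mm behind the stated TCP, seen in the pictures and confirmed by nozzle contact. I worked from the measured length.
- **Sideways force:** About 5 N along -x remains on the tool while pressing. A small shift only took it from 5.6 to 5.0 N, and the board did not slide.
- **All four pillars:** I inferred this from the hard stop, the level tool and the wrist moment; I could not see each pillar directly.

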